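# Load the pellet cell: tighten the frame's pressure screw with a spanner in short strokes

### The job

With the spanner, tighten the compression frame's pressure screw clockwise until the red line on its hex head points along the red line on the top plate. The pillars leave only a short swing, so lift the spanner off and reseat it between strokes, and do not touch the screw head with the fingers. Then lay the spanner flat on the open bench, clear of the frame, and leave everything else standing where it is.

Things in the scene. Friction and masses are not known exactly. Their poses are not given: they have to be found in the camera images.
- frame: Compression frame, fixed: round aluminium base 170 mm wide, 14 mm thick; round top plate 144 mm wide, top face at z = 92 mm; three pillars 58 mm from the axis at 0, +120 and -120 degrees from its +x axis, seen from above. Origin on its axis at bench height, z up. Its -x axis points roughly at the robot, along the middle of the gap in which the spanner works.
- gap (a point): Mouth of that gap: on the frame's -x axis, 58 mm from the frame's axis, at z = 92 mm. The two pillars beside it carry nuts 18 mm across (z = 92 to 114 mm), their rods rise to z = 127 mm. With its jaw on the screw, the spanner's shank can swing about 44 degrees either side of the -x axis.
- plate_mark (a point): Middle of the red line painted on the top plate: z = 92 mm, 48 mm from the frame's axis, 60 degrees anticlockwise (seen from above) from the frame's +x axis. The line is 4 mm wide and runs radially, 28 to 68 mm from the axis, half-way between two pillars.
- screw_head (a point): Centre of the pressure screw's steel hex head, on the frame's axis, z = 102 mm. 30 mm across flats, 34.6 mm across corners, 14 mm high; underside at z = 95 mm on a collar 44 mm wide, 3 mm high; top at z = 109 mm, edge chamfered 2 mm. Turns without rising. A red line runs on its top from the centre to one corner. The axes of this point turn with it.
- pressure_screw (a joint): Turn of the screw, rad: grows clockwise seen from above (tightening), 0 when its red line points along the plate's. Starts at -2.70 to -2.36. Even friction of 0.25 N m (2.3 N at the grip) holds it anywhere, no spring. At q the spanner fits with its +x axis at -q + k x 60 deg (k whole) anticlockwise from the frame's +x; driving, it runs some 7 to 13 deg ahead of that.
- spanner: Loose open-ended steel spanner, 0.22 kg, 172 mm long, 12 mm thick all over, lying flat on the bench. Origin on its underside below the middle of its grip; x runs from the handle to the jaw, z up.
- spanner_grip (a point): Middle of the spanner's grip, half-way up (z = 6 mm on the bench); x as the spanner's. The dark blue ribbed grip is 15 mm wide, reaching 46 mm back from here to the handle's end and 40 mm forward; the steel shank before it is 13 mm wide.
- spanner_jaw (a point): Centre of the spanner's open jaw, half-way up, 110 mm from spanner_grip along +x; it belongs on screw_head. Open to +x, parallel faces 32 mm apart (so 7 degrees of play each way on the hex), mouth flared to 35 mm, edges bevelled 1.5 mm, throat's bottom 19.5 mm behind the centre, prong tips 16 mm before it, head 60 mm wide. It goes on the hex from above or level from the side.
- pellet_die: Bystander, loose: steel pellet die, stepped cylinder 37 mm in diameter, 48 mm high. Origin under its middle at bench height.
- agate_mortar: Bystander, loose: brown agate mortar, 65 mm in diameter, 22 mm high. Origin under its middle at bench height.
- agate_pestle: Bystander, loose: brown agate pestle, 18 x 58 x 17 mm, lying. Origin under its middle at bench height.
- timer: Bystander, loose: white bench timer with three keys, 70 x 62 x 18 mm. Origin under its middle at bench height.
- tape_roll: Bystander, loose: roll of masking tape lying flat, 87 mm in diameter, 19 mm high. Origin under its middle at bench height.
- vial_c: Bystander, loose: clear sample vial with blue cap, 25 mm in diameter, 57 mm high. Origin under its middle at bench height.
There are look-alikes about, which are no part of the job. There is more than one size of the spanner; the job needs the largest.

How it is judged:
By the outcome, as a careful person would: the job done as asked, in the order asked, and still so for the second after the job is handed in, with the robot touching nothing.
It also fails if it takes over 72 s, if anything falls off the work surface, if the arm or the gripper's body presses on something with over 40 N, if the wrist force passes 120 N, or if a joint passes its speed limit or range.

### The arm

A 6-joint arm with a two-finger parallel gripper is mounted at the origin on a cart in front of the work surface, level with it; the furniture and walls round the work are solid. World frame = base frame: x ahead of the robot, y to its left, z up, the work surface at z = 0. Lengths are in mm, angles in rad, forces in N, time in s.
With the tool pointing down it reaches from about 300 to 775 mm from the base axis. Payload 14.6 kg.
Tool frame: the origin (TCP) lies at the very end of the fingers, on their centre line; the grasp point (between the pads) lies behind it (pinch_z is the z of the grasp point in the tool frame, in mm); z points along the fingers, y is the direction in which the jaws open and shut (so a half turn about z gives the same grasp; the last joint's range is limited). The gripper opens to 85 mm and grips with 20 to 120 N. Pads are 22 mm wide; open, the fingers measure 114 mm over their backs; the gripper's body (76 mm by 85 mm) begins 54 mm behind the grasp point. The pads swing forward as they close: fully open they stand 13 mm farther back than shut.
Start: joints at [-1.246, 0.3, 1.521, -0, 1.321, -0.067], TCP at [210.011, -508.316, 231.281] pointing down, gripper open.
Joint ranges: [-3.03, 3.03], [-0.79, 2.21], [0.23, 2.52], [-1.04, 4.18], [0, 3.07], [-2.55, 2.55]. Speed limits (rad/s): [2.22, 2.22, 2.57, 3.14, 3.14, 3.14].

### API

Orientations are given as a rotation vector (axis times angle).
In Python, from rig import * gives the robot as it stands.
- The arm moves only by the shell command python3 -m creep 'ROWS' [FORCE]. ROWS is JSON, a list that holds one entry, the list of rows, each a list of 7 numbers: the shift along the world's x, y, z in mm, then the turn, a rotation vector about the world's x, y, z in degrees, then the finger opening in mm, from 0 to 85.4. In form: [[[dx, dy, dz, wx, wy, wz, grip], ...]]. A call has 1 to 5 rows; each row shifts and turns the commanded pose from where the row before left it; what a row does not reach is not made up. A row lasts 1/10 s, in which the tool goes at most 50 mm and 8.59 degrees, less where a joint would pass 70% of its speed; a pose out of reach is approached as far as the arm can. A call with a gripper value outside its range is refused whole. The fingers move at their own pace and stop on an object; FORCE is the grip in N (left out, the last holds). Time passes only in rows, so rows that do not move let the fingers close. It gives the time, the measured TCP pose, the force and the opening at its end, in the units of the state.
- read_state(): the state, without advancing time (a new reading comes with each control period).
- grab_frame(name): name is "scene" or "top"; returns the picture (400x640x3 uint8, blue, green, red); there is no depth.
- camera_info(name): a dict with "K" (3x3 intrinsics, pixels), "extrinsics" (4x4, takes a point from camera to world coordinates). Camera axes: x right, y up, looking along -z (the intrinsics and any distortion apply to the point x, -y, -z); pixel columns grow to the right and rows downward; lengths in mm; the calibration is good to about 2 mm. A picture is of the moment at which its call begins. camera_info takes no time and is no camera call.
- close_job(): hands the job in, once; it reports no verdict.
The state is a dict: "time": time; "joint_pos": joint angles; "joint_velocities": joint speeds; "joint_efforts": joint torques, N m; "ee_pos": TCP position; "orientation": TCP orientation; "contact_force": force on the tool from outside, world axes, zero at the start; "wrist_torque": the same for the moment, N m; "grip_width": finger opening in mm.
Only numpy, scipy, OpenCV 4.12 (cv2) and the standard library are available. Lean on these libraries where they do the work, as an engineer would, in place of code of your own. Each camera call takes 0.05 s, during which the arm holds its last target.

## Working session

There is one attempt and no reset: what is moved stays moved. The work goes in short steps, Python scripts to look and compute and a shell command to move; the robot and the scene stay as the last step left them, time stands still between calls to the robot, and variables do not carry over. Pictures are saved under pics/ and viewed, and the job is handed in when it is done.

```bash
ls; mkdir -p pics; python3 - <<'E'
from rig import *
import cv2
for n in("scene","top"):
    f=grab_frame(n); cv2.imwrite(f"pics/{n}0.png",f)
    c=camera_info(n); print(n,c)
print(read_state())
E
```

```text
pics
scene {'K': array([[407.63488569,   0.        , 320.0437585 ],
       [  0.        , 407.63488569, 194.17622373],
       [  0.        ,   0.        ,   1.        ]]), 'extrinsics': array([[-9.77216769e-01, -1.35476190e-01,  1.63381729e-01,
         7.89942087e+02],
       [ 2.10911455e-01, -5.33732594e-01,  8.18929714e-01,
         1.01807407e+03],
       [-2.37433232e-02,  8.34730927e-01,  5.50145921e-01,
         8.35008713e+02],
       [ 0.00000000e+00,  0.00000000e+00,  0.00000000e+00,
         1.00000000e+00]])}
top {'K': array([[408.94853987,   0.        , 322.12374844],
       [  0.        , 408.94853987, 205.55253431],
       [  0.        ,   0.        ,   1.        ]]), 'extrinsics': array([[ 5.92629439e-02,  9.78147350e-01, -1.99287895e-01,
         3.37325561e+02],
       [-9.98226385e-01,  5.92001214e-02, -6.27931962e-03,
        -1.05194835e+02],
       [ 5.65576775e-03,  1.99306566e-01,  9.79920867e-01,
         1.26671883e+03],
       [ 0.00000000e+00,  0.00000000e+00,  0.00000000e+00,
         1.00000000e+00]])}
{'time': 0.1, 'joint_pos': array([-1.24557229e+00,  3.00393284e-01,  1.52157582e+00,  3.15932025e-05,
        1.32071899e+00, -6.66234332e-02]), 'joint_velocities': array([ 0.00056685, -0.00077539, -0.00214925, -0.00053366,  0.0019057 ,
        0.00084918]), 'joint_efforts': array([ 8.96613165e-04, -5.44366765e+01, -3.62368798e+01,  4.94853157e-05,
        3.02025815e-03, -4.67436496e-05]), 'ee_pos': array([ 209.95979345, -508.09176736,  230.76622874]), 'orientation': array([-3.08042153e+00, -6.11357948e-01,  1.74135368e-04]), 'contact_force': array([0.25041798, 0.29431533, 0.09170918]), 'wrist_torque': array([ 0.0110017 , -0.00166556, -0.00755848]), 'grip_width': 85.25279013044747}
```

View pics/scene0.png

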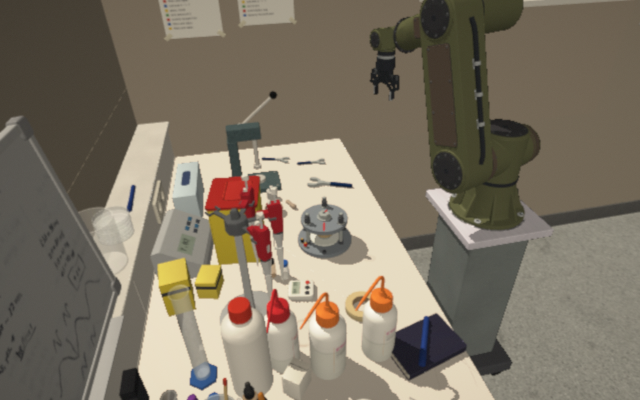

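View pics/top0.png

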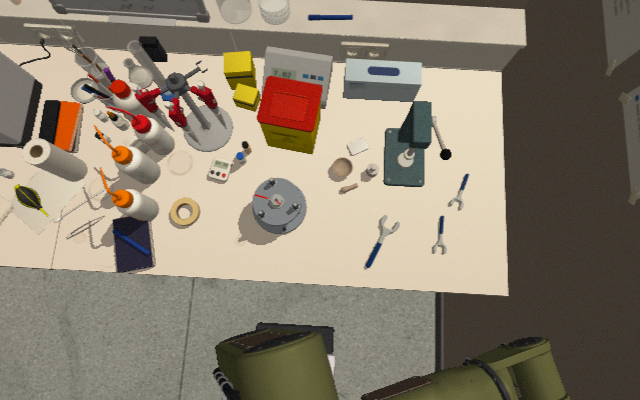

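The top view shows three candidate spanners: a large one at (382,241), and smaller ones at (440,236) and (458,191). The large one fits the description. The frame is at (279,204). I'll check both in close crops.

```bash
python3 - <<'E'
import cv2
f=cv2.imread("pics/top0.png")
a=cv2.resize(f[205:275,350:430],None,fx=7,fy=7,interpolation=cv2.INTER_CUBIC)
b=cv2.resize(f[165:245,240:320],None,fx=7,fy=7,interpolation=cv2.INTER_CUBIC)
cv2.imwrite("pics/c1.png",a);cv2.imwrite("pics/c2.png",b)
E
```

```text
(no output)
```

View pics/c1.png

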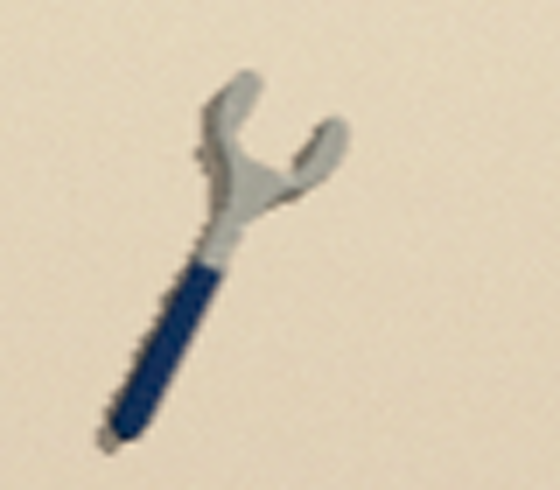

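View pics/c2.png

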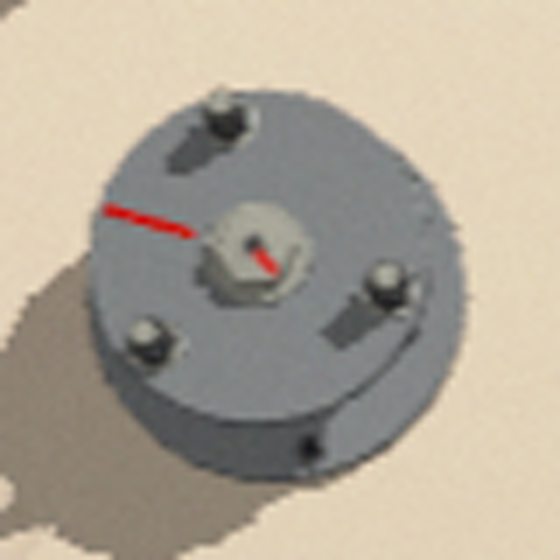

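The first crop is an open jaw with a blue grip, which is the largest spanner. The handle end is near crop (125,430) and the jaw tips near (248,75) and (340,122). The second crop shows the plate line running (105,210)-(192,235), the hex centre near (255,243) and its line pointing to (278,270). The rod tops are at (222,103), (388,275) and (148,330). Now I'll measure.

```bash
cat > h.py <<'E'
from rig import *
import numpy as np, cv2
from scipy.optimize import least_squares
from scipy.spatial.transform import Rotation as R
CI={n:camera_info(n) for n in("scene","top")}
def proj(n,P):
    P=np.atleast_2d(P).astype(float);c=CI[n];E=c["extrinsics"]
    q=(P-E[:3,3])@E[:3,:3]; K=c["K"]
    x=q[:,0]/-q[:,2]; y=-q[:,1]/-q[:,2]
    return np.c_[K[0,0]*x+K[0,2],K[1,1]*y+K[1,2]]
def back(n,uv,z):
    uv=np.atleast_2d(uv).astype(float);c=CI[n];E=c["extrinsics"];K=c["K"]
    d=np.c_[(uv[:,0]-K[0,2])/K[0,0],-(uv[:,1]-K[1,2])/K[1,1],-np.ones(len(uv))]@E[:3,:3].T
    o=E[:3,3]; z=np.broadcast_to(z,len(uv))
    return o+d*((z-o[2])/d[:,2])[:,None]
def crop(n,u0,v0,w,h,s,fn,f=None):
    f=grab_frame(n) if f is None else f
    cv2.imwrite(fn,cv2.resize(f[v0:v0+h,u0:u0+w],None,fx=s,fy=s,interpolation=cv2.INTER_CUBIC))
def red(f,u0,v0,w,h):
    c=f[v0:v0+h,u0:u0+w].astype(int)
    return (c[...,2]-np.maximum(c[...,0],c[...,1]))
E
python3 - <<'E'
from h import *
f=cv2.imread("pics/top0.png");s=cv2.imread("pics/scene0.png")
# grip blue
def blue(f,u0,v0,w,h):
    c=f[v0:v0+h,u0:u0+w].astype(int)
    m=(c[...,0]-c[...,2]>40); v,u=np.nonzero(m); return np.c_[u+u0,v+v0].astype(float)
for n,im,b in(("top",f,(355,225,45,50)),("scene",s,(325,175,35,20))):
    p=back(n,blue(im,*b),10); p2=p[:,:2]; c=p2.mean(0)
    U,S,V=np.linalg.svd(p2-c); t=(p2-c)@V.T
    print(n,len(p),"centroid",c,"dir",np.degrees(np.arctan2(V[0,1],V[0,0])),"len",np.ptp(t[:,0]),np.ptp(t[:,1]))
o=lambda a,u0=350,v0=205:np.array(a)/7+[u0,v0]-.43
print("tips",back("top",o([(248,75),(340,122)]),12), "end",back("top",o([(128,432)]),12))
# frame
rods=o([(222,103),(388,275),(148,330)],240,165)
P=back("top",rods,127);print("rods",P, "centroid",P.mean(0),np.linalg.norm(P-P.mean(0),axis=1))
print("ang",np.degrees(np.arctan2(*(P-P.mean(0))[:,[1,0]].T)))
print("hex",back("top",o([(255,243)],240,165),109),"line tip",back("top",o([(280,272)],240,165),109))
L=back("top",o([(105,210),(192,235)],240,165),92);print("line",L)
E
python3 - <<'E'
import sys;sys.path.insert(0,'.')
from h import *
s=cv2.imread("pics/scene0.png")
crop("scene",290,190,70,70,8,"pics/s2.png",s)
crop("scene",295,165,70,40,8,"pics/s1.png",s)
E
```

```text
top 104 centroid [ 449.22724985 -262.40049779] dir 155.23964989051586 len 80.09116518366743 11.297266093493022
scene 24 centroid [ 455.15886197 -259.35898699] dir 153.92531438277817 len 73.7601650669684 8.51275267486998
tips [[ 573.42841453 -294.72289516   12.        ]
 [ 554.69242884 -336.15291531   12.        ]] end [[ 412.75811836 -247.14960584   12.        ]]
rods [[637.32279309  52.81597113 127.        ]
 [569.3673084  -20.55813666 127.        ]
 [540.82387207  74.71034279 127.        ]] centroid [582.50465785  35.65605909 127.        ] [57.44119194 57.72889878 57.11851696]
ang [  17.38186753 -103.15403323  136.86330957]
hex [[583.19495119  36.66378502 109.        ]] line tip [[571.5998554   25.36548312 109.        ]]
line [[597.15627418 102.85213572  92.        ]
 [588.63419023  65.42203358  92.        ]]
```

View pics/s2.png

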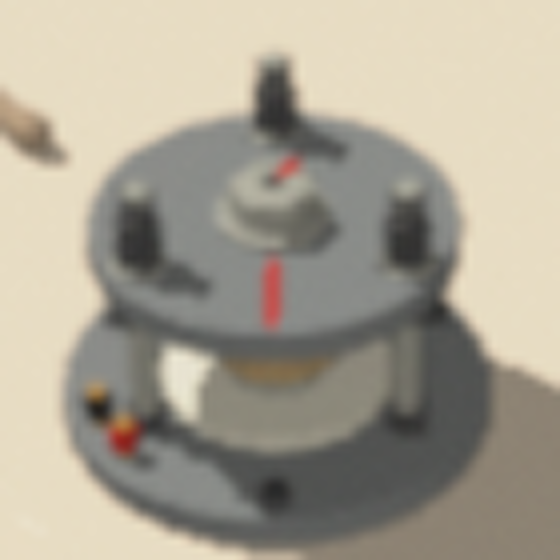

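View pics/s1.png

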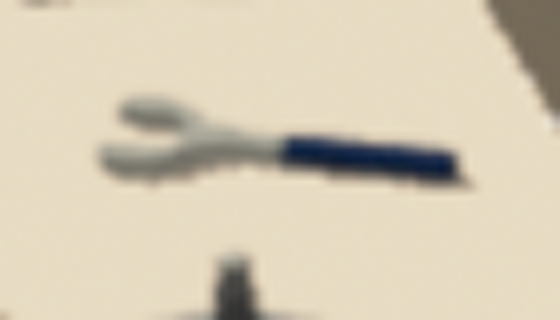

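```bash
python3 - <<'E'
from h import *
import rig; print([k for k in dir(rig) if not k.startswith('_')]); print(getattr(rig,'pinch_z',None))
o=lambda a:np.array(a)/8+[290,190]-.44
ps=o([(275,62),(135,188),(408,188)]);ps2=np.array([(222,103),(388,275),(148,330)])/7+[240,165]-.43
A=back("scene",ps,127);print(A,A.mean(0),np.linalg.norm(A-A.mean(0),axis=1))
print(np.degrees(np.arctan2(*(A-A.mean(0))[:,[1,0]].T)))
print("scene hex",back("scene",o([(272,180)]),109),"tip",back("scene",o([(297,160)]),109))
print(R.from_rotvec(read_state()['orientation']).as_matrix())
E
```

```text
['IKError', 'camera_info', 'close_job', 'grab_frame', 'pinch_z', 'read_state']
-18.700000000000003
[[571.64982078 -15.49171933 127.        ]
 [640.05981235  53.33371125 127.        ]
 [542.39640592  77.77133812 127.        ]] [584.70201302  38.53777668 127.        ] [55.5836861  57.30100895 57.69780529]
[-103.58104557   14.96412583  137.15763838]
scene hex [[584.7853438   36.37645916 109.        ]] tip [[572.66399108  25.98261729 109.        ]]
[[ 9.24208105e-01  3.81889089e-01 -3.21012184e-04]
 [ 3.81889210e-01 -9.24207517e-01  1.04780221e-03]
 [ 1.03462359e-04 -1.09097839e-03 -9.99999400e-01]]
```

```bash
python3 -m creep '[[[24,24.5,0,0,0,-5,60],[24,24.5,0,0,0,-5,60],[24,24.5,0,0,0,-5,60],[24,24.5,0,0,0,-5,60],[24,24.5,0,0,0,-5,60]]]' 100;  python3 -m creep '[[[24,24.5,0,0,0,-5,60],[24,24.5,0,0,0,-5,60],[24,24.5,-20,0,0,-5,60],[24,24.5,-40,0,0,-5,60],[23,25,-40,0,0,-2,60]]]'
```

```text
time: 0.6
ee_pos: [330.7, -384.6, 231.1]
orientation: [-3.14, 0.076, 0.0]
contact_force: [-0.1, -1.2, -0.9]
grip_width: 60.0
time: 1.1
ee_pos: [447.6, -264.2, 134.3]
orientation: [3.068, -0.673, 0.002]
contact_force: [0.7, -0.3, 0.1]
grip_width: 59.9
```

```bash
python3 -m creep '[[[0,0,-40,0,0,0,60],[0,0,-30,0,0,0,50],[0,0,-15,0,0,0,50],[0,0,0,0,0,0,50]]]' && python3 - <<'E'
from h import *
crop("scene",295,145,80,60,8,"pics/g1.png"); s=read_state(); print(s['ee_pos'],s['grip_width'],np.round(R.from_rotvec(s['orientation']).as_matrix(),4))
crop("top",340,190,100,90,7,"pics/g2.png")
E
```

```text
time: 1.5
ee_pos: [445.6, -264.4, 48.0]
orientation: [-3.068, 0.667, 0.006]
contact_force: [-0.3, -0.1, 0.6]
grip_width: 49.9
[ 446.3441708  -264.98336281   49.61139446] 49.87136590218963 [[ 9.096e-01 -4.155e-01 -1.600e-03]
 [-4.155e-01 -9.096e-01  1.100e-03]
 [-1.900e-03 -4.000e-04 -1.000e+00]]
```

View pics/g1.png

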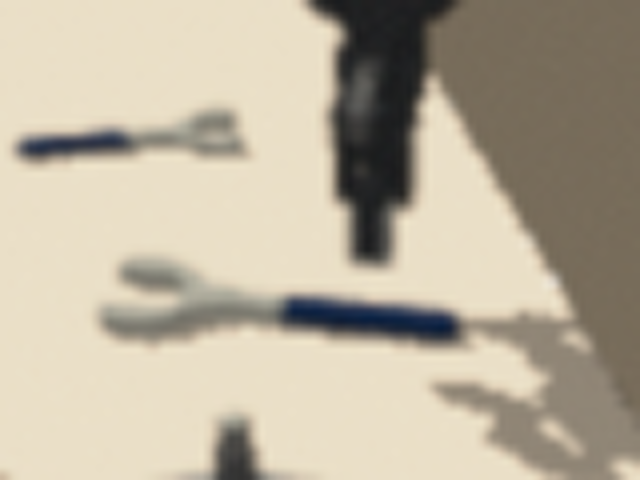

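View pics/g2.png

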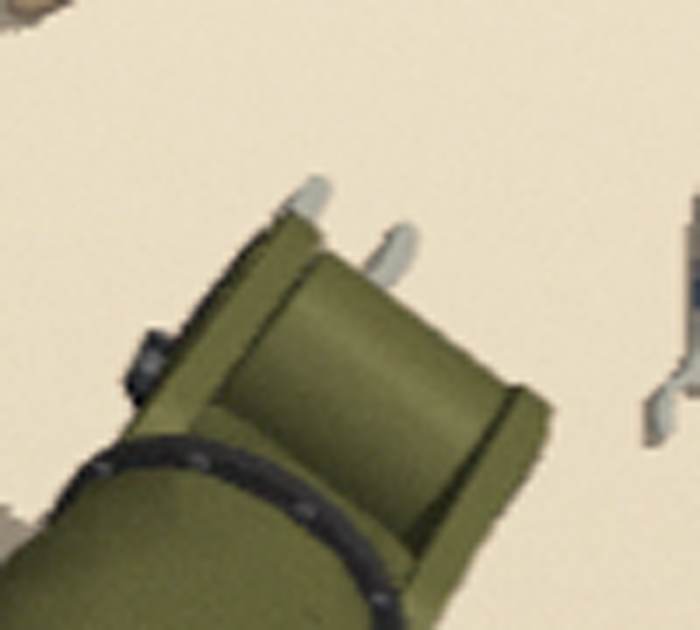

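Scene view: the open finger is above the blue grip, with its tip at (341,178). The smaller spanner is well behind. Descending.

```bash
python3 -m creep '[[[1,1,-20,0,0,0,45],[1,1,-15,0,0,0,40],[0,0,-5,0,0,0,40],[0,0,0,0,0,0,40],[0,0,0,0,0,0,40]]]'
```

```text
time: 2.1
ee_pos: [449.2, -263.7, 11.3]
orientation: [3.069, -0.668, 0.002]
contact_force: [-0.2, 0.1, 0.0]
grip_width: 40.3
```

```bash
python3 -m creep '[[[0,0.5,-8,0,0,0,40],[0,0,0,0,0,0,40],[0,0,0,0,0,0,30]]]'; python3 -m creep '[[[0,0,0,0,0,0,20],[0,0,0,0,0,0,8],[0,0,0,0,0,0,8],[0,0,0,0,0,0,8],[0,0,0,0,0,0,8]]]' 100
```

```text
time: 2.4
ee_pos: [448.6, -262.7, 2.2]
orientation: [-3.07, 0.668, 0.0]
contact_force: [-0.1, 0.6, -0.6]
grip_width: 30.1
time: 2.9
ee_pos: [448.9, -262.8, 2.8]
orientation: [3.07, -0.668, 0.001]
contact_force: [-1.8, 1.0, 6.8]
grip_width: 11.6
```

```bash
python3 -m creep '[[[0,0,0,0,0,0,8],[0,0,0,0,0,0,8]]]'; python3 - <<'E'
from h import *
crop("scene",295,145,80,60,8,"pics/g3.png")
E
```

```text
time: 3.1
ee_pos: [448.8, -262.8, 2.8]
orientation: [3.07, -0.668, 0.001]
contact_force: [-2.1, 1.8, 5.9]
grip_width: 11.6
```

View pics/g3.png

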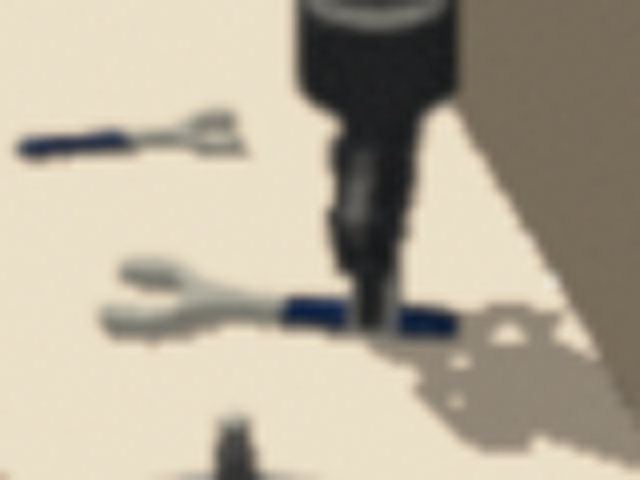

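The grip is pinched near its middle, with the finger at (341,185). Lifting to check the hold.

```bash
python3 -m creep '[[[0,0,10,0,0,0,8],[0,0,30,0,0,0,8],[0,0,30,0,0,0,8],[0,0,30,0,0,0,8],[0,0,25,0,0,0,8]]]';python3 -m creep '[[[0,10,15,0,0,8,8],[5,25,0,0,0,8,8],[7,28,0,0,0,8,8],[7,28,0,0,0,8,8],[7,28,0,0,0,8,8]]]'; python3 - <<'E'
from h import *
f=grab_frame("scene");cv2.imwrite("pics/h1.png",cv2.resize(f[100:260,240:420],None,fx=4,fy=4,interpolation=cv2.INTER_CUBIC)); 
f=grab_frame("top");cv2.imwrite("pics/h2.png",cv2.resize(f[140:290,240:420],None,fx=4,fy=4,interpolation=cv2.INTER_CUBIC)); 
E
```

```text
time: 3.65
ee_pos: [448.7, -262.8, 129.4]
orientation: [3.069, -0.668, 0.002]
contact_force: [0.9, 0.6, -2.2]
grip_width: 11.4
time: 4.15
ee_pos: [474.6, -142.6, 142.8]
orientation: [3.112, 0.431, 0.0]
contact_force: [0.7, -0.7, -1.9]
grip_width: 11.7
```

View pics/h1.png

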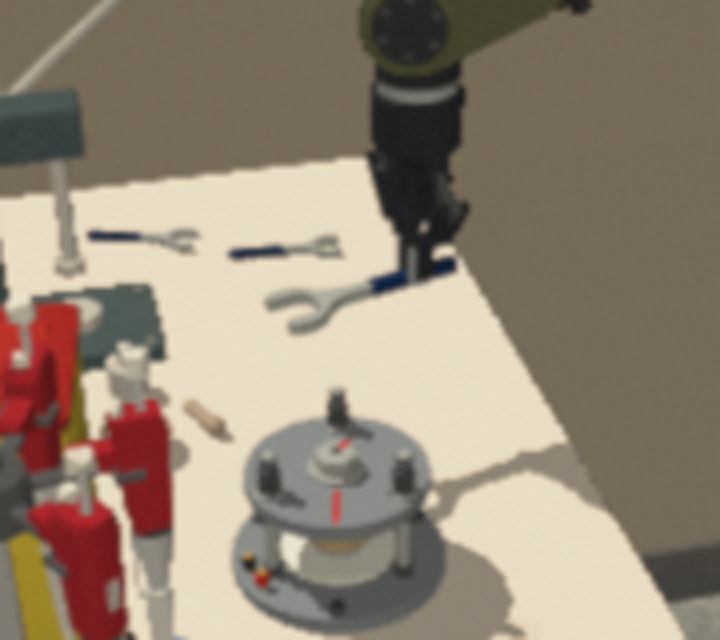

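View pics/h2.png

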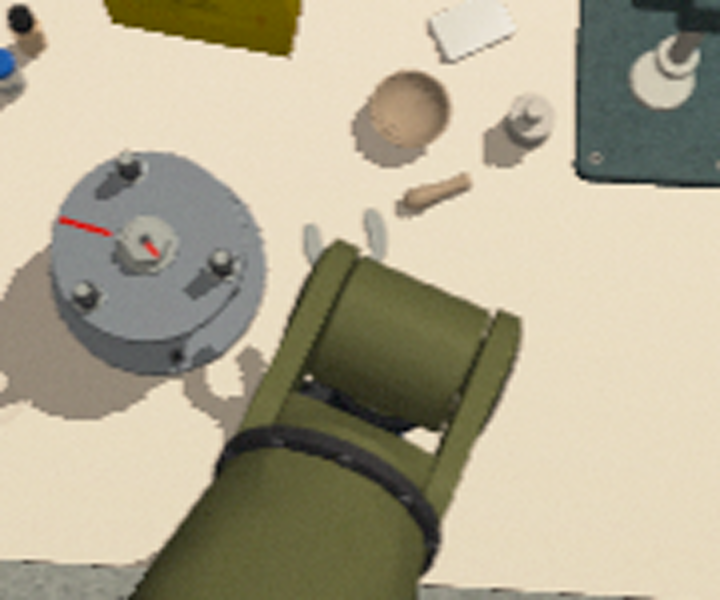

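```bash
python3 -m creep '[[[7,26,0,0,0,7,8],[7,26,0,0,0,7,8],[7,26,0,0,0,7,8],[7,26,0,0,0,6.5,8],[0,0,0,0,0,0,8]]]'; cat >> h.py <<'E'
FC=np.array([583.5,37.0]); FY=16.8
def pose():
    s=read_state(); m=R.from_rotvec(s['orientation']).as_matrix()
    y=m[:,1]; yaw=np.degrees(np.arctan2(y[1],y[0]))+90
    return s,s['ee_pos'],yaw,m
E
python3 - <<'E'
from h import *
s,p,yaw,m=pose(); print(p,yaw,m[:,2],s['contact_force'])
a=np.radians(yaw);u=np.array([np.cos(a),np.sin(a)]);print("jaw nominal",p[:2]+110*u,"target TCP at yaw43",FC-110*np.array([np.cos(np.radians(43)),np.sin(np.radians(43))]))
f=grab_frame("scene");crop("scene",280,150,80,80,7,"pics/i1.png",f);cv2.imwrite("pics/i1f.png",f)
f=grab_frame("top");crop("top",230,150,80,80,7,"pics/i2.png",f);cv2.imwrite("pics/i2f.png",f)
E
```

```text
time: 4.75
ee_pos: [503.0, -37.8, 142.6]
orientation: [-2.921, -1.157, -0.0]
contact_force: [-1.0, -1.4, -2.0]
grip_width: 11.5
[502.99642258 -37.83900276 142.57941106] 43.228522066943306 [ 7.55696185e-05  2.29172173e-04 -9.99999971e-01] [-1.03403643 -1.42479705 -2.01937526]
jaw nominal [583.14547693  37.50108675] target TCP at yaw43 [503.05109282 -38.01981961]
```

View pics/i1.png

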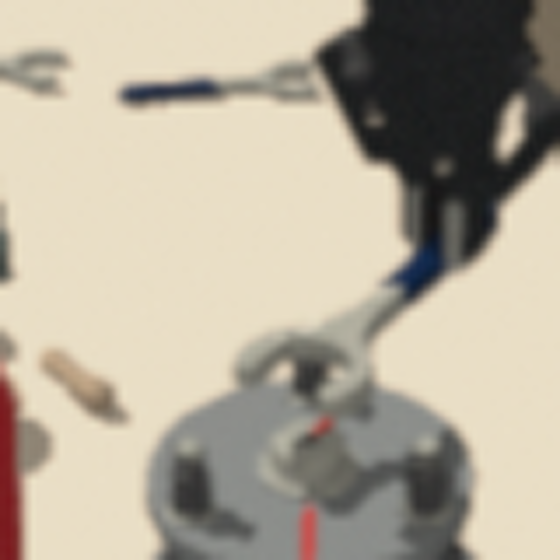

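View pics/i2.png

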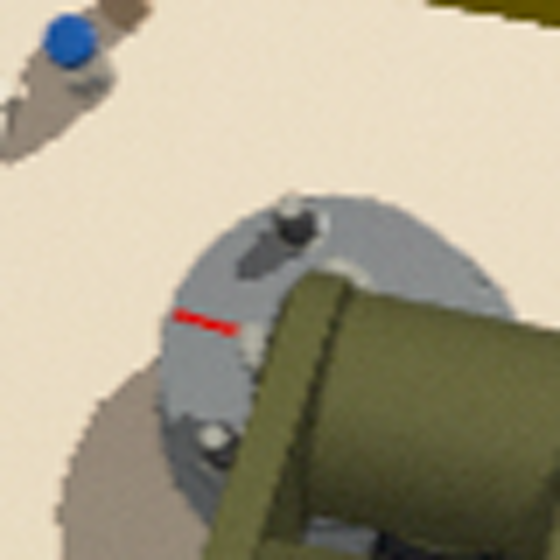

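Scene view: the jaw's opening hangs above and behind the hex, with prong tips near crop (245,370) and (350,395). The arm occludes most of the top view. I'll overlay the model for fine offsets.

```bash
cat >> h.py <<'E'
def overlay(n,f,box,sc,fn,tcp,yaw,d=0,lat=0,hexyaw=None,zt=9.2,C=None):
    u0,v0,w,h=box; C=FC if C is None else C
    im=cv2.resize(f[v0:v0+h,u0:u0+w],None,fx=sc,fy=sc,interpolation=cv2.INTER_CUBIC)
    def pl(P,col,cl=False):
        q=((proj(n,P)-[u0,v0]+.5)*sc-.5); cv2.polylines(im,[np.round(q).astype(int)],cl,col,1,cv2.LINE_AA)
    a=np.radians(yaw);M=np.array([[np.cos(a),-np.sin(a)],[np.sin(a),np.cos(a)]])
    def sp(xy): 
        xy=np.array(xy,float)+[d,lat]; return np.c_[xy@M.T+tcp[:2],np.full(len(xy),tcp[2]+zt)]
    t=np.linspace(-np.pi/2,np.pi/2,15)
    pl(sp([(124,17.5),(116,16),(100,16),(90.5,8),(90.5,-8),(100,-16),(116,-16),(124,-17.5)]),(0,255,0))
    pl(sp([(-46,0),(75,0)]),(0,255,0)); pl(sp([(126,22),(126,-22)]),(255,0,255)); pl(sp([(110,30),(110,-30)]),(255,0,255))
    b=np.radians((yaw if hexyaw is None else hexyaw)+60*np.arange(6))
    pl(np.c_[C+17.3*np.c_[np.cos(b),np.sin(b)],np.full(6,109)],(255,255,0),True)
    th=np.linspace(0,2*np.pi,60); pl(np.c_[C+72*np.c_[np.cos(th),np.sin(th)],np.full(60,92)],(0,255,255),True)
    for k in(0,120,240):
        c=np.radians(FY+k); pl([[*(C+58*np.array([np.cos(c),np.sin(c)])),z] for z in(92,127)],(0,165,255))
    cv2.imwrite(fn,im)
E
python3 - <<'E'
from h import *
s,p,yaw,m=pose()
overlay("scene",cv2.imread("pics/i1f.png"),(300,175,60,75),9,"pics/j1.png",p,yaw,hexyaw=43)
E
```

```text
(no output)
```

View pics/j1.png

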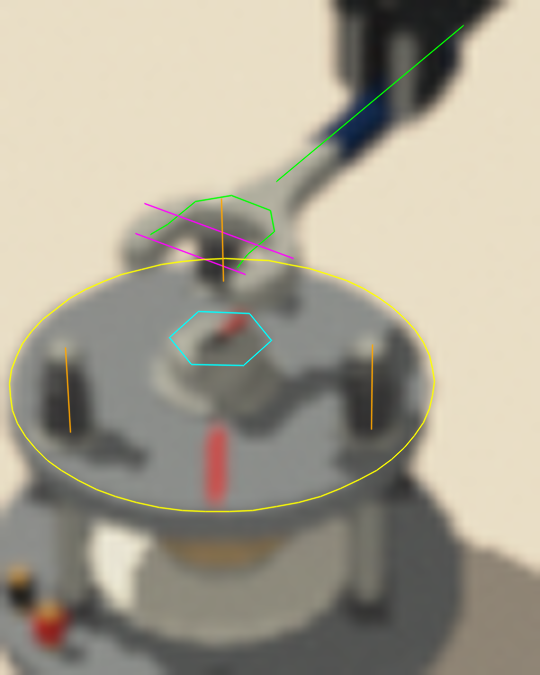

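```bash
python3 -m creep '[[[0,0,-15,0,0,0,8],[0,0,-12,0,0,0,8],[0,0,0,0,0,0,8]]]'; 
python3 - <<'E'
from h import *
s,p,yaw,m=pose(); print(p,yaw)
f=grab_frame("scene");cv2.imwrite("pics/k1f.png",f)
overlay("scene",f,(300,175,60,60),11,"pics/k1.png",p,yaw,hexyaw=43)
crop("scene",300,175,60,60,11,"pics/k2.png",f)
E
```

```text
time: 5.15
ee_pos: [501.7, -40.4, 113.7]
orientation: [-2.923, -1.147, 0.004]
contact_force: [-0.4, -0.1, -2.2]
grip_width: 11.7
[501.715937   -40.3563232  113.70869943] 42.836157877830225
```

View pics/k1.png

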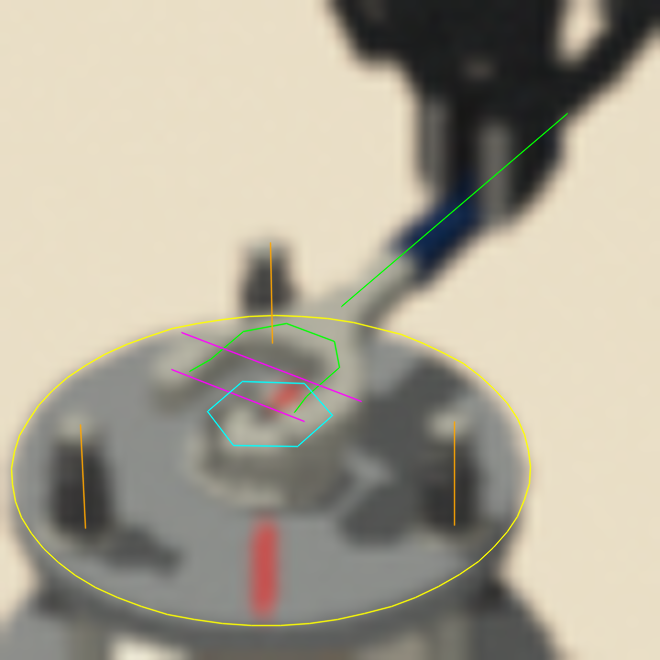

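View pics/k2.png

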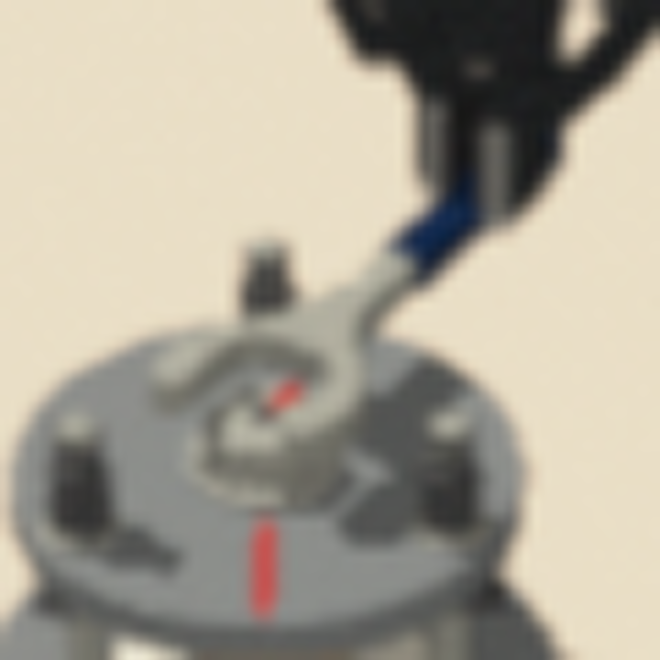

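```bash
python3 -m creep '[[[0,0,0,0,0,0,8]]]';python3 -m creep '[[[0,0,0,0,0,0,8]]]'
python3 - <<'E'
from h import *
s,p,yaw,m=pose(); print(p,yaw,m[:,2])
f=grab_frame("scene");cv2.imwrite("pics/k3f.png",f)
g=cv2.imread("pics/scene0.png")
d=cv2.absdiff(f,g).max(2); 
cv2.imwrite("pics/k3d.png",cv2.resize(np.clip(d[175:235,300:360].astype(int)*4,0,255).astype(np.uint8),None,fx=10,fy=10,interpolation=cv2.INTER_NEAREST))
E
```

```text
time: 5.3
ee_pos: [502.8, -40.1, 115.6]
orientation: [2.924, 1.149, 0.0]
contact_force: [0.2, -0.1, -2.5]
grip_width: 11.6
time: 5.4
ee_pos: [502.9, -40.0, 115.8]
orientation: [2.923, 1.149, 0.001]
contact_force: [0.1, -0.3, -1.6]
grip_width: 11.8
[502.92448914 -39.95928483 115.77074786] 42.922044510747966 [ 7.67219046e-04 -1.40251501e-04 -9.99999696e-01]
```

View pics/k3d.png

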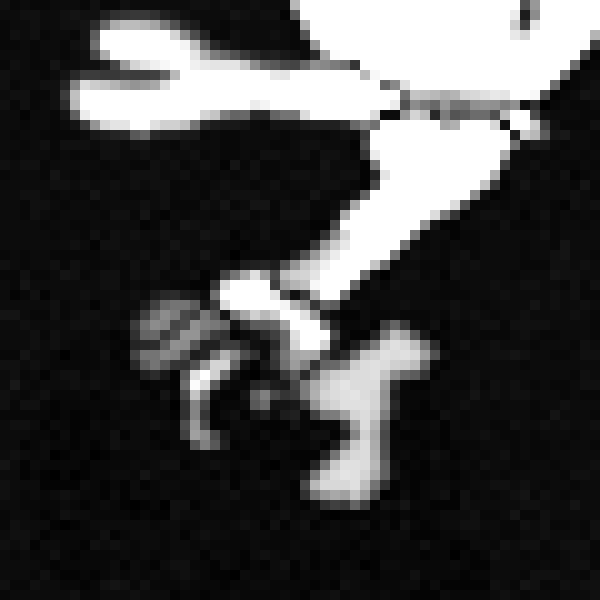

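```bash
cat >> h.py <<'E'
def out3(n,f,box,sc,fn,tcp,yaw,d=0,lat=0,zb=-2.8,C=None,hexyaw=43,sh=(0,0)):
    u0,v0,w,h=box; C=FC if C is None else np.array(C)
    im=cv2.resize(f[v0:v0+h,u0:u0+w],None,fx=sc,fy=sc,interpolation=cv2.INTER_CUBIC)
    def pl(P,col,cl=False):
        q=((proj(n,P)-[u0,v0]+.5)*sc-.5); cv2.polylines(im,[np.round(q).astype(int)],cl,col,1,cv2.LINE_AA)
    a=np.radians(yaw);M=np.array([[np.cos(a),-np.sin(a)],[np.sin(a),np.cos(a)]])
    t=np.radians(np.arange(100,169,8)); arc=[(110+30*np.cos(x),30*np.sin(x)) for x in t]
    half=[(-46,7.5),(40,7.5),(40,6.5),(78,6.5)]+arc[::-1]+[(124,24),(126,20),(124,17.5),(116,16),(100,16),(90.5,8)]
    pts=np.array(half+[(x,-y) for x,y in half[::-1]])+[d,lat]
    q=pts@M.T+tcp[:2]+np.array(sh)
    pl(np.c_[q,np.full(len(q),tcp[2]+zb)],(0,160,0),True); pl(np.c_[q,np.full(len(q),tcp[2]+zb+12)],(0,255,0),True)
    b=np.radians(hexyaw+60*np.arange(6)); hx=C+17.3*np.c_[np.cos(b),np.sin(b)]
    pl(np.c_[hx,np.full(6,109)],(255,255,0),True);pl(np.c_[hx,np.full(6,95)],(160,160,0),True)
    th=np.linspace(0,2*np.pi,60)
    for r,z in((72,92),(22,95)): pl(np.c_[C+r*np.c_[np.cos(th),np.sin(th)],np.full(60,z)],(0,255,255),True)
    for k in(0,120,240):
        c=np.radians(FY+k); pl([[*(C+58*np.array([np.cos(c),np.sin(c)])),z] for z in(92,127)],(0,165,255))
    cv2.imwrite(fn,im)
E
python3 - <<'E'
from h import *
f=cv2.imread("pics/k3f.png");p=np.array([502.9,-40,115.8])
a=out3("scene",f,(302,180,50,58),11,"pics/l1.png",p,42.9,C=(584.5,38.3))
b=out3("scene",f,(302,180,50,58),11,"pics/l2.png",p,42.9,C=(584.5,38.3),sh=(1,3))
im=np.hstack([cv2.resize(cv2.imread(x)[:,:],None,fx=.72,fy=.72) for x in("pics/l1.png","pics/l2.png")]);cv2.imwrite("pics/l.png",im);print(im.shape)
E
```

```text
(459, 792, 3)
```

View pics/l.png

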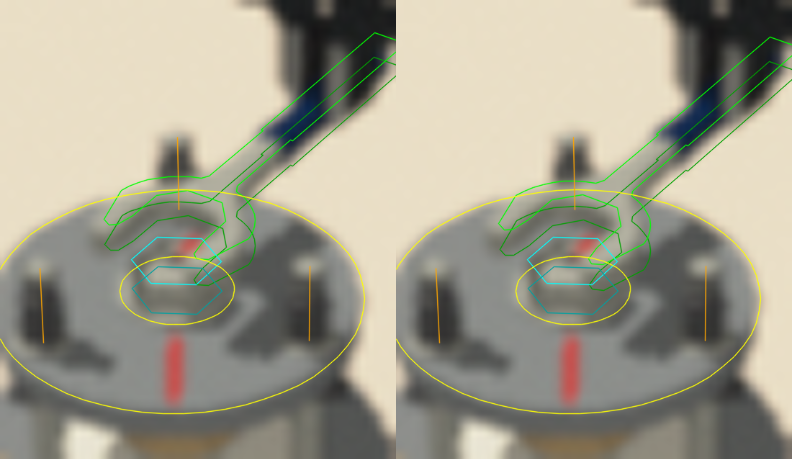

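```bash
python3 - <<'E'
from h import *
f=cv2.imread("pics/k3f.png");p=np.array([502.9,-40,115.8])
out3("scene",f,(308,185,44,37),18,"pics/l1.png",p,42.9,C=(584.5,38.3))
crop("scene",308,185,44,37,18,"pics/l0.png",f)
E
```

```text
(no output)
```

View pics/l1.png

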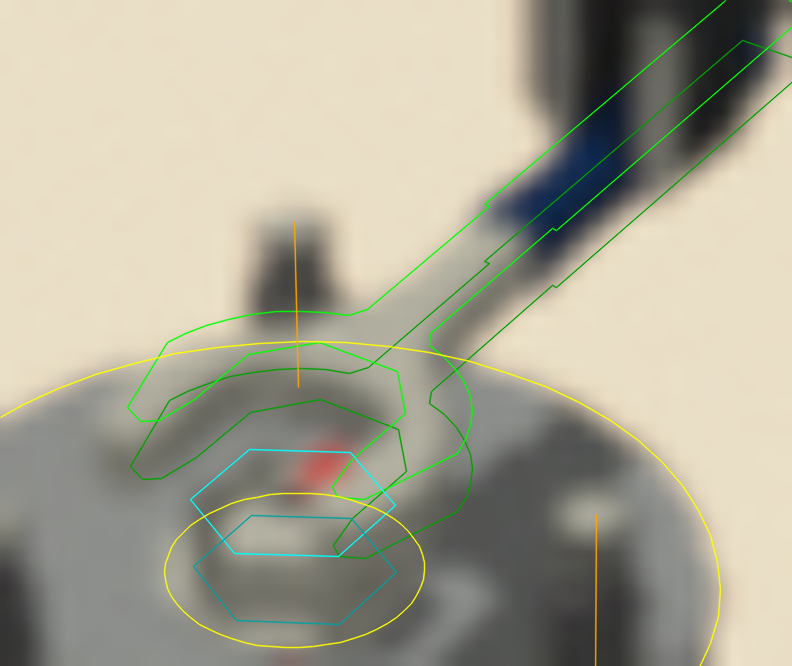

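View pics/l0.png

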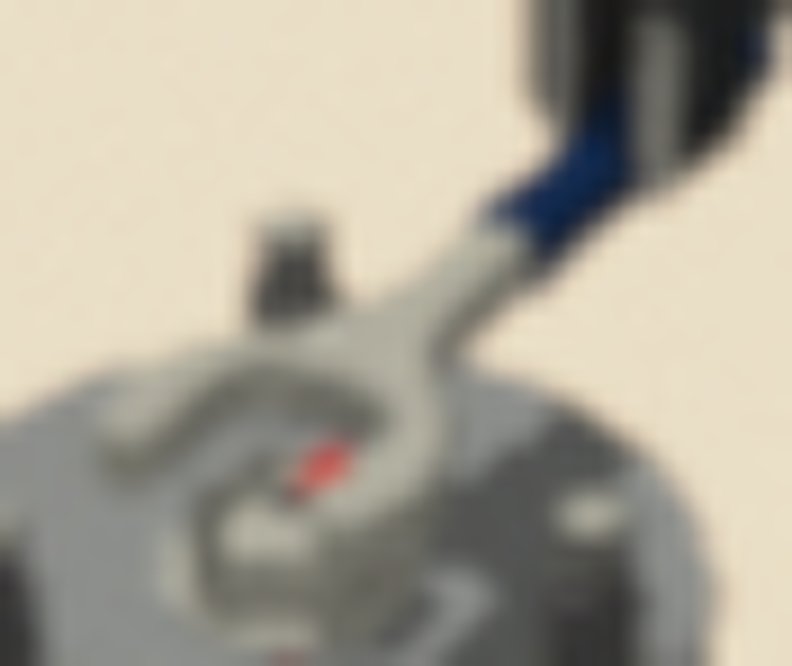

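```bash
cat > fit.py <<'E'
from h import *
def outline(head=0):
    t=np.radians(np.arange(100,169,8)); arc=[(110+30*np.cos(x),30*np.sin(x)) for x in t]
    half=[(-46,7.5),(40,7.5),(40,6.5),(78,6.5)]+arc[::-1]+[(115,29),(124,24),(126,20),(124,17.5),(116,16),(100,16),(90.5,8)]
    return np.array(half+[(x,-y) for x,y in half[::-1]],float)
def cover(n,box,pts,T,ss=6):
    # pts Nx2 spanner outline, T: 4x4 spanner->world (z up from underside)
    u0,v0,w,h=box; m=np.zeros((h*ss,w*ss),np.uint8)
    P=lambda z:(proj(n,np.c_[pts,np.full(len(pts),z)]@T[:3,:3].T+T[:3,3])-[u0,v0]+.5)*ss
    a,b=P(0.),P(12.); F=lambda q:cv2.fillPoly(m,[np.round(q*16).astype(np.int32)],255,shift=4)
    F(a);F(b)
    for i in range(len(pts)): 
        j=(i+1)%len(pts); F(cv2.convexHull(np.float32([a[i],a[j],b[j],b[i]]))[:,0])
    return cv2.resize(m,(w,h),interpolation=cv2.INTER_AREA)/255.
def T_of(x,y,z,yaw,pitch=0,roll=0):
    T=np.eye(4);T[:3,:3]=R.from_euler('ZYX',[yaw,pitch,roll],degrees=True).as_matrix();T[:3,3]=x,y,z;return T
E
python3 - <<'E'
from fit import *
def mask(f,box):
    u0,v0,w,h=box;c=f[v0:v0+h,u0:u0+w].astype(float)
    return c
from scipy.optimize import minimize
for n,fn,box in(("scene","pics/scene0.png",(300,172,60,22)),("top","pics/top0.png",(355,205,50,70))):
    f=cv2.imread(fn);c=mask(f,box)
    # bench-ness: R-B relative
    rb=c[...,2]-c[...,0]; b=np.median(rb); M=np.clip((b-rb)/(b-5),0,1)
    if n=="top": print(b,rb.min())
    def cost(x): return ((cover(n,box,outline(),T_of(x[0],x[1],0,x[2]))-M)**2).sum()
    best=None
    for dx in(-4,0,4):
      r=minimize(cost,[450+dx,-262-dx*.4,-24.8],method='Nelder-Mead',options=dict(initial_simplex=np.array([[450+dx,-262,-24.8],[454+dx,-262,-24.8],[450+dx,-258,-24.8],[450+dx,-262,-22]])))
      if best is None or r.fun<best.fun:best=r
    print(n,best.x,best.fun)
    C=cover(n,box,outline(),T_of(best.x[0],best.x[1],0,best.x[2]))
    cv2.imwrite(f"pics/fit_{n}.png",cv2.resize(np.vstack([(M*255),(C*255),abs(M-C)*255]).astype(np.uint8) if n=="scene" else np.hstack([(M*255),(C*255),abs(M-C)*255]).astype(np.uint8),None,fx=5,fy=5,interpolation=0))
E
```

```text
scene [ 453.90797792 -263.94643793  -24.82600225] 28.28894565085629
41.0 -80.0
top [ 450.62106213 -262.30168313  -24.68599435] 30.85854244094152
```

View pics/fit_scene.png

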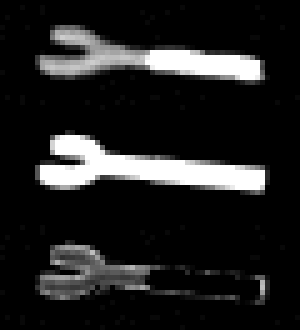

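View pics/fit_top.png

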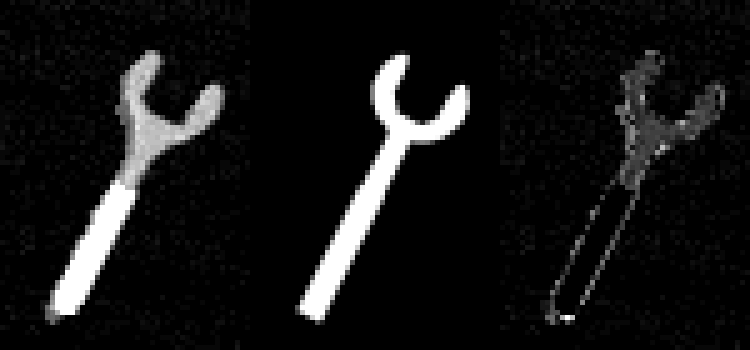

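```bash
python3 -m creep '[[[-2,-0.5,-3,0,0,0,8],[0,0,-4,0,0,0,8],[0,0,-2,0,0,0,8],[0,0,0,0,0,0,8]]]'; python3 -m creep '[[[0,0,-2,0,0,0,8],[0,0,0,0,0,0,8]]]'
```

```text
time: 5.85
ee_pos: [500.5, -40.2, 105.8]
orientation: [-2.923, -1.15, 0.001]
contact_force: [-0.0, -0.5, -1.5]
grip_width: 11.7
time: 6.05
ee_pos: [500.7, -40.2, 104.0]
orientation: [-2.923, -1.15, 0.0]
contact_force: [-0.1, 0.6, -3.1]
grip_width: 11.6
```

```bash
python3 - <<'E'
from h import *
s,p,yaw,m=pose(); print(p,yaw,s['wrist_torque'],s['contact_force'])
f=grab_frame("scene");cv2.imwrite("pics/m1f.png",f);crop("scene",308,185,44,37,18,"pics/m1.png",f)
E
```

```text
[500.65513089 -40.21992223 104.01581802] 42.949709894113454 [-0.03314196  0.06556291 -0.04154567] [-0.14664218  0.60452249 -3.09404175]
```

View pics/m1.png

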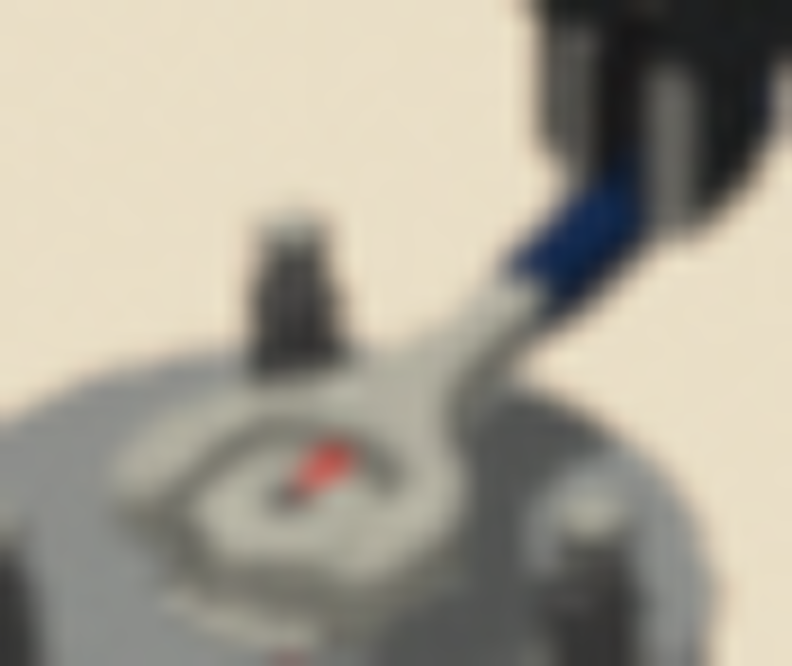

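The jaw is around the hex with almost no force and its underside is about 8 mm below the hex top. I'll lower it to just above the collar.

```bash
python3 -m creep '[[[0,0,-4,0,0,0,8],[0,0,0,0,0,0,8],[0,0,0,0,0,0,8]]]'; python3 - <<'E'
from h import *
s,p,yaw,m=pose(); print(p,yaw,s['wrist_torque'],s['contact_force'])
def rows(p,yaw0,yaw1,n,C,r=None):
    # rotate TCP about C clockwise in n steps
    v=p[:2]-C; out=[];q=v
    for i in range(n):
        a=np.radians((yaw1-yaw0)/n*(i+1)); w=np.array([v[0]*np.cos(a)-v[1]*np.sin(a),v[0]*np.sin(a)+v[1]*np.cos(a)])
        out.append(np.round(w-q,1).tolist()); q=w
    return out
for C in ([583.5,37],):
    print(rows(p,42.9,42.9-64,8,np.array(C)))
E
```

```text
time: 6.4
ee_pos: [500.7, -40.2, 100.1]
orientation: [-2.923, -1.15, 0.0]
contact_force: [0.2, 0.5, -2.2]
grip_width: 12.1
[500.65569926 -40.2287137  100.08445749] 42.94754157006587 [-0.07427334  0.13661237 -0.08024775] [ 0.18698235  0.4785785  -2.1673433 ]
[[-9.9, 12.3], [-8.1, 13.5], [-6.2, 14.5], [-4.1, 15.3], [-1.9, 15.7], [0.3, 15.8], [2.5, 15.6], [4.6, 15.1]]
```

```bash
python3 -m creep '[[[-5.2,6,0,0,0,-4,8],[-4.7,6.3,0,0,0,-4,8],[-4.3,6.6,0,0,0,-4,8],[-3.8,6.9,0,0,0,-4,8],[0,0,0,0,0,0,8]]]'; python3 - <<'E'
from h import *
s,p,yaw,m=pose(); print(p,yaw,s['wrist_torque'],s['contact_force'],np.linalg.norm(p[:2]-FC), np.degrees(np.arctan2(*(FC-p[:2])[::-1])))
f=grab_frame("scene");crop("scene",308,185,44,37,18,"pics/n1.png",f)
E
```

```text
time: 6.9
ee_pos: [482.6, -14.1, 100.4]
orientation: [3.055, 0.731, 0.0]
contact_force: [-0.1, -1.1, -2.5]
grip_width: 12.0
[482.55928788 -14.07168722 100.3706183 ] 26.921551759567656 [-0.2634461   0.11512314 -0.00745799] [-0.13523263 -1.10905598 -2.52491322] 113.12534905637008 26.837461170893608
```

View pics/n1.png

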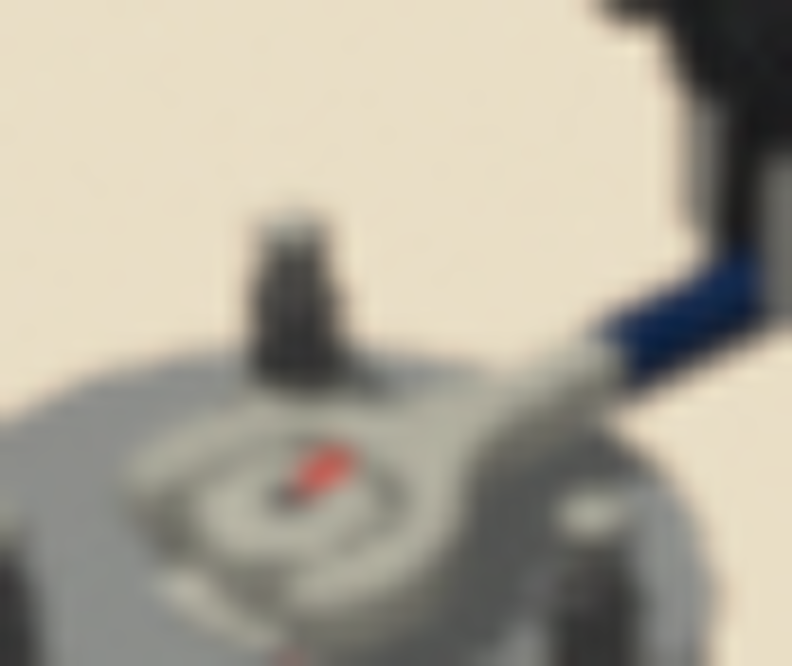

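```bash
python3 -m creep '[[[-3.3,7.1,0,0,0,-4,8],[-2.8,7.4,0,0,0,-4,8],[-2.3,7.6,0,0,0,-4,8],[0,0,0,0,0,0,8]]]'; python3 - <<'E'
from h import *
s,p,yaw,m=pose(); print(p,yaw,s['wrist_torque'],s['contact_force'],np.linalg.norm(p[:2]-FC), np.degrees(np.arctan2(*(FC-p[:2])[::-1])))
f=grab_frame("scene");crop("scene",308,185,44,37,18,"pics/n2.png",f)
E
```

```text
time: 7.35
ee_pos: [474.3, 7.8, 100.2]
orientation: [3.115, 0.411, -0.0]
contact_force: [-0.3, -1.5, -1.5]
grip_width: 12.0
[474.28607303   7.79648615 100.22342454] 15.024378699667295 [-0.26286247  0.23637829 -0.01358063] [-0.29587144 -1.4765509  -1.49697018] 113.05099320681448 14.97049531833656
```

View pics/n2.png

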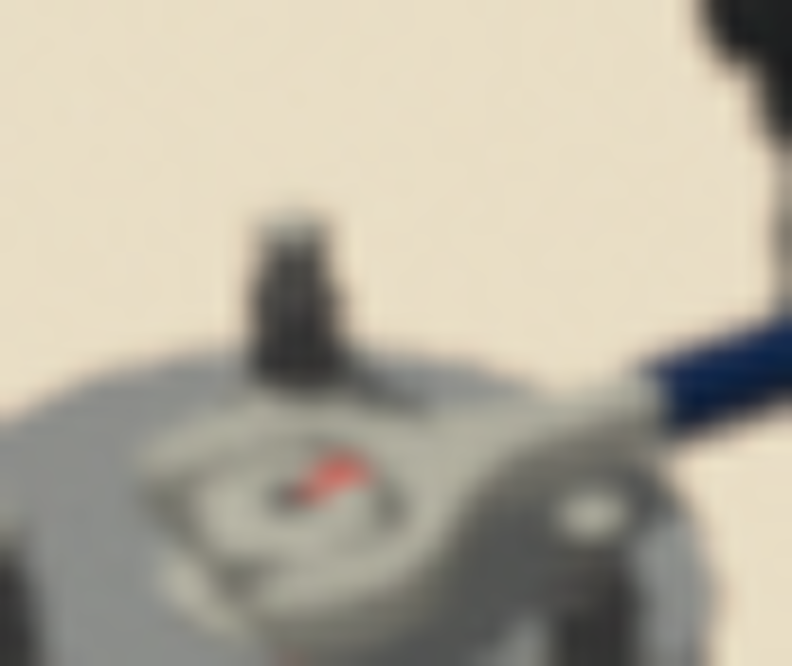

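```bash
cat >> h.py <<'E'
def screwang(f,C=(584.8,37.2),box=(316,204,17,13)):
    u0,v0,w,h=box; r=red(f,*box).astype(float); r[r<40]=0
    v,u=np.nonzero(r); wt=r[v,u]; P=back("scene",np.c_[u+u0,v+v0],109)[:,:2]-C
    c=(P*wt[:,None]).sum(0)/wt.sum(); 
    _,_,V=np.linalg.svd((P-c)*np.sqrt(wt)[:,None]); 
    return np.round(c,1),round(float(np.hypot(*c)),1),"ang",round(float(np.degrees(np.arctan2(c[1],c[0]))),1),"pca",round(float(np.degrees(np.arctan2(V[0,1],V[0,0]))),1)
E
python3 - <<'E'
from h import *
for n in("scene0","i1f","k1f","k3f","m1f"): print(n,screwang(cv2.imread(f"pics/{n}.png")))
f=grab_frame("scene");cv2.imwrite("pics/n2f.png",f);print(screwang(f))
f=cv2.imread("pics/scene0.png");r=red(f,308,210,30,25); print(np.argwhere(r>40)[:,::-1].min(0)+[308,210])
E
```

```text
scene0 (array([-8.2, -7.5]), 11.1, 'ang', -137.6, 'pca', -129.9)
i1f (array([-7.6, -7.4]), 10.6, 'ang', -135.8, 'pca', 69.6)
k1f (array([-8.2, -7.5]), 11.1, 'ang', -137.7, 'pca', -130.2)
k3f (array([-7. , -7.2]), 10.0, 'ang', -134.1, 'pca', 51.3)
m1f (array([-8.2, -7.5]), 11.2, 'ang', -137.6, 'pca', -130.6)
(array([-8.7, -5. ]), 10.0, 'ang', -150.2, 'pca', 46.8)
[323 210]
```

The red line has moved, so the screw is turning. Continuing the stroke to spanner yaw -23°.

```bash
cat >> h.py <<'E'
def rows(p,dyaw,n,C=None):
    C=FC if C is None else C
    v=p[:2]-C; q=v
    for i in range(n):
        a=np.radians(dyaw/n*(i+1)); w=np.array([v[0]*np.cos(a)-v[1]*np.sin(a),v[0]*np.sin(a)+v[1]*np.cos(a)])
        print(np.round(w-q,1).tolist(),end=' '); q=w
    print(round(dyaw/n,2))
E
python3 - <<'E'
from h import *
s,p,yaw,m=pose(); rows(p,-38,8)
E
```

```text
[-2.1, 9.1] [-1.3, 9.3] [-0.5, 9.4] [0.2, 9.4] [1.0, 9.3] [1.8, 9.2] [2.5, 9.0] [3.3, 8.8] -4.75
```

```bash
python3 -m creep '[[[-2.1,9.1,0,0,0,-4.75,8],[-1.3,9.3,0,0,0,-4.75,8],[-0.5,9.4,0,0,0,-4.75,8],[0.2,9.4,0,0,0,-4.75,8],[0,0,0,0,0,0,8]]]';python3 -m creep '[[[1,9.3,0,0,0,-4.75,8],[1.8,9.2,0,0,0,-4.75,8],[2.5,9,0,0,0,-4.75,8],[3.3,8.8,0,0,0,-4.75,8],[0,0,0,0,0,0,8]]]'; python3 - <<'E'
from h import *
s,p,yaw,m=pose(); print(p,yaw,s['wrist_torque'],s['contact_force'],np.linalg.norm(p[:2]-FC), np.degrees(np.arctan2(*(FC-p[:2])[::-1])))
f=grab_frame("scene");crop("scene",308,185,44,37,18,"pics/n3.png",f);print(screwang(f))
f=grab_frame("top");cv2.imwrite("pics/n3f.png",f);crop("top",245,170,70,60,11,"pics/n3t.png",f)
E
```

```text
time: 7.95
ee_pos: [470.7, 45.1, 100.2]
orientation: [-3.14, 0.109, 0.001]
contact_force: [-2.1, -0.5, -1.5]
grip_width: 11.6
time: 8.45
ee_pos: [479.2, 81.3, 100.0]
orientation: [-3.079, 0.623, 0.001]
contact_force: [-2.4, -0.3, -1.6]
grip_width: 11.9
[479.23186409  81.29500271 100.0280418 ] -22.888588813511348 [0.27009517 0.51129212 0.08522331] [-2.36680557 -0.31864575 -1.58577503] 113.28676635426022 -23.016669084800096
(array([-10. ,   0.1]), 10.0, 'ang', 179.4, 'pca', 9.3)
```

View pics/n3.png

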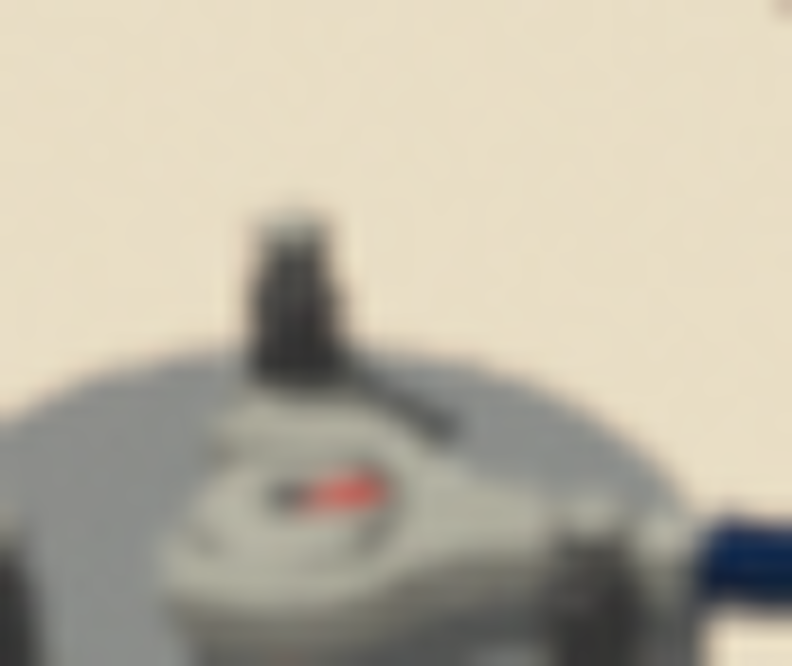

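View pics/n3t.png

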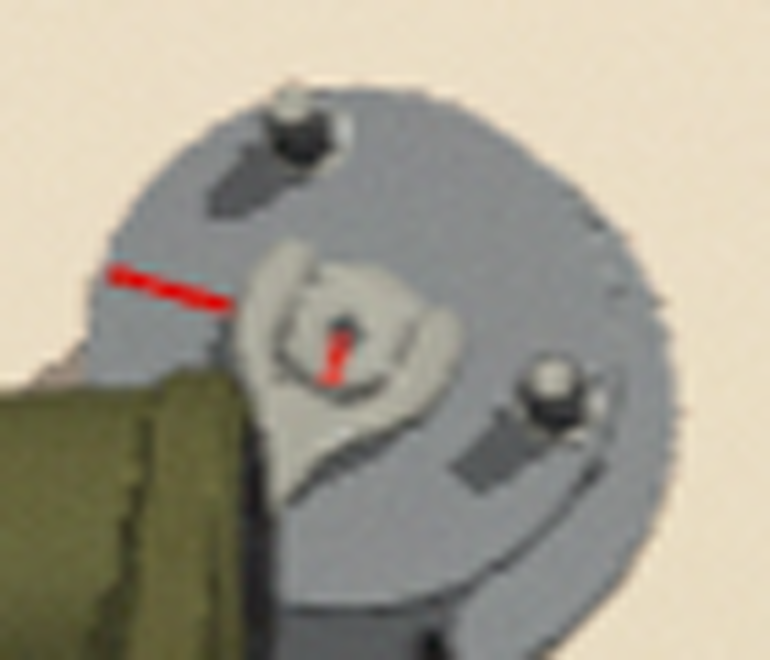

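Top view: the jaw is on the hex, with the red line from (345,325) to (330,385) in the crop. The stroke drove as expected. Now I'll measure the angle and work out the unload and return rows.

```bash
cat >> h.py <<'E'
def topang(f,C=None,box=(268,194,16,18)):
    C=np.array([583.0,36.4]) if C is None else C
    u0,v0,w,h=box; r=red(f,*box).astype(float); r[r<50]=0
    n,lab,st,ce=cv2.connectedComponentsWithStats((r>0).astype(np.uint8),connectivity=8)
    # component nearest to projected hex centre
    hc=proj("top",[[*C,109]])[0]-[u0,v0]
    k=1+np.argmin(np.hypot(*(ce[1:]-hc).T)); r[lab!=k]=0
    v,u=np.nonzero(r); wt=r[v,u]; P=back("top",np.c_[u+u0,v+v0],109)[:,:2]-C
    c=(P*wt[:,None]).sum(0)/wt.sum(); _,_,V=np.linalg.svd((P-c)*np.sqrt(wt)[:,None])
    return np.round(c,1),round(float(np.hypot(*c)),1),"ang",round(float(np.degrees(np.arctan2(c[1],c[0]))),1),"pca",round(float(np.degrees(np.arctan2(V[0,1],V[0,0]))),1)
E
python3 - <<'E'
from h import *
print(topang(cv2.imread("pics/top0.png")),topang(cv2.imread("pics/n3f.png")))
s,p,yaw,m=pose(); rows(p,9,2); rows(p,69,9)
v=p[:2]-FC
a=np.radians(9);p2=np.r_[FC+[v[0]*np.cos(a)-v[1]*np.sin(a),v[0]*np.sin(a)+v[1]*np.cos(a)],0]; rows(p2,60,8)
# plate line angle in top
f=cv2.imread("pics/n3f.png");r=red(f,250,185,20,20);v,u=np.nonzero(r>60);P=back("top",np.c_[u+250,v+185],92)[:,:2];c=P.mean(0);V=np.linalg.svd(P-c)[2][0];print("plate",c,np.degrees(np.arctan2(*(c-[583,36.4])[::-1])),np.degrees(np.arctan2(V[1],V[0])))
E
```

```text
(array([-7., -5.]), 8.6, 'ang', -144.6, 'pca', -131.5) (array([-8.4,  2.2]), 8.7, 'ang', 165.4, 'pca', 167.9)
[-3.1, -8.3] [-2.5, -8.5] 4.5
[-4.9, -14.3] [-3.0, -14.8] [-0.9, -15.1] [1.1, -15.1] [3.1, -14.8] [5.0, -14.3] [6.9, -13.5] [8.6, -12.4] [10.2, -11.2] 7.67
[-2.6, -14.6] [-0.6, -14.8] [1.3, -14.8] [3.2, -14.5] [5.1, -13.9] [6.8, -13.1] [8.5, -12.1] [10.0, -10.9] 7.5
plate [594.43145211  87.56135025] 77.40476204921687 77.28525561532388
```

```bash
python3 -m creep '[[[-3.1,-8.3,0,0,0,4.5,8],[-2.5,-8.5,0,0,0,4.5,8],[0,0,0,0,0,0,8],[0,0,6,0,0,0,8],[0,0,12,0,0,0,8]]]';python3 -m creep '[[[0,0,0,0,0,0,8],[-2.6,-14.6,0,0,0,7.5,8],[-0.6,-14.8,0,0,0,7.5,8],[1.3,-14.8,0,0,0,7.5,8],[3.2,-14.5,0,0,0,7.5,8]]]'; python3 -m creep '[[[5.1,-13.9,0,0,0,7.5,8],[6.8,-13.1,0,0,0,7.5,8],[8.5,-12.1,0,0,0,7.5,8],[10,-10.9,0,0,0,7.5,8],[0,0,0,0,0,0,8]]]'; python3 -m creep '[[[0,0,0,0,0,0,8]]]'; python3 - <<'E'
from h import *
s,p,yaw,m=pose(); print(p,yaw,s['contact_force'],np.linalg.norm(p[:2]-FC), np.degrees(np.arctan2(*(FC-p[:2])[::-1])))
f=grab_frame("scene");crop("scene",308,185,44,37,18,"pics/o1.png",f);print(screwang(f))
E
```

```text
time: 9.05
ee_pos: [473.4, 64.3, 118.4]
orientation: [3.118, -0.386, -0.002]
contact_force: [-0.2, 0.5, -1.4]
grip_width: 11.4
time: 9.55
ee_pos: [475.0, 5.2, 118.5]
orientation: [3.11, 0.444, 0.001]
contact_force: [0.2, -0.8, -1.5]
grip_width: 11.5
time: 10.05
ee_pos: [506.1, -45.2, 118.4]
orientation: [2.891, 1.228, 0.001]
contact_force: [0.3, 0.6, -2.1]
grip_width: 11.5
time: 10.15
ee_pos: [505.1, -44.1, 118.2]
orientation: [-2.895, -1.22, 0.0]
contact_force: [-1.1, -0.1, -2.4]
grip_width: 12.0
[505.07350501 -44.12515703 118.16472827] 45.71772942444828 [-1.05736457 -0.06220138 -2.40179257] 112.83619197284939 45.96901035459803
(array([nan, nan]), nan, 'ang', nan, 'pca', 0.0)h.py:65: RuntimeWarning: invalid value encountered in divide
  c=(P*wt[:,None]).sum(0)/wt.sum();
```

View pics/o1.png

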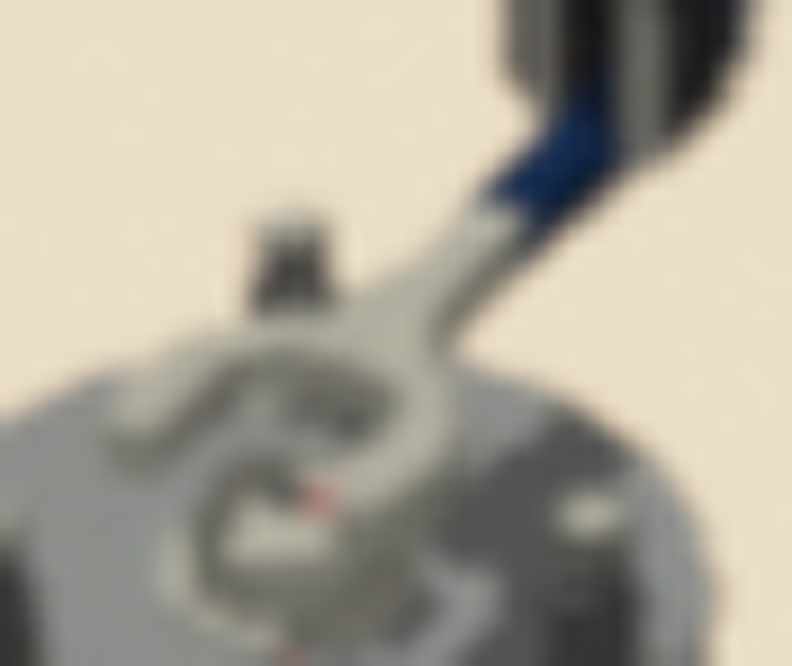

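```bash
python3 -m creep '[[[-0.4,0,-4,0,0,0,8],[0,0,-4,0,0,0,8],[0,0,-3,0,0,0,8],[0,0,-2,0,0,0,8],[0,0,0,0,0,0,8]]]'; python3 -m creep '[[[0,0,-3,0,0,0,8],[0,0,-2,0,0,0,8],[0,0,0,0,0,0,8],[0,0,0,0,0,0,8]]]'; python3 - <<'E'
from h import *
s,p,yaw,m=pose(); print(p,yaw,s['contact_force'],s['wrist_torque'],np.linalg.norm(p[:2]-FC), np.degrees(np.arctan2(*(FC-p[:2])[::-1])))
rows(p,-68,14)
f=grab_frame("scene");crop("scene",308,185,44,37,18,"pics/o2.png",f)
E
```

```text
time: 10.7
ee_pos: [504.7, -44.3, 104.8]
orientation: [-2.892, -1.226, 0.001]
contact_force: [-0.3, -0.5, -1.9]
grip_width: 11.5
time: 11.1
ee_pos: [504.9, -44.4, 100.2]
orientation: [-2.892, -1.226, 0.0]
contact_force: [-0.5, -0.5, -2.4]
grip_width: 11.7
[504.90683072 -44.36065432 100.19612451] 45.94622194314549 [-0.54743415 -0.5304818  -2.43942607] [-0.11333958  0.08144155  0.0307812 ] 113.12136106768631 45.99121977573057
[-6.6, 6.9] [-6.0, 7.5] [-5.3, 8.0] [-4.6, 8.4] [-3.9, 8.7] [-3.2, 9.0] [-2.4, 9.3] [-1.6, 9.5] [-0.8, 9.6] [0.0, 9.6] [0.8, 9.6] [1.6, 9.4] [2.4, 9.3] [3.2, 9.0] -4.86
```

View pics/o2.png

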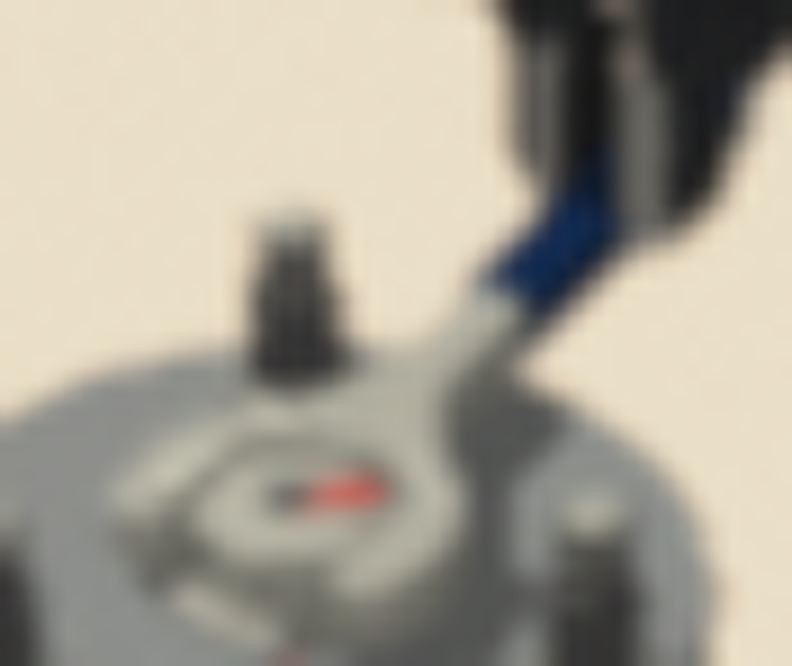

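It is reseated with no side force and the screw line is unmoved. Second stroke.

```bash
python3 -m creep '[[[-6.6,6.9,0,0,0,-4.86,8],[-6,7.5,0,0,0,-4.86,8],[-5.3,8,0,0,0,-4.86,8],[-4.6,8.4,0,0,0,-4.86,8],[-3.9,8.7,0,0,0,-4.86,8]]]'; python3 -m creep '[[[-3.2,9,0,0,0,-4.86,8],[-2.4,9.3,0,0,0,-4.86,8],[-1.6,9.5,0,0,0,-4.86,8],[-0.8,9.6,0,0,0,-4.86,8],[0,9.6,0,0,0,-4.86,8]]]' ; python3 -m creep '[[[0.8,9.6,0,0,0,-4.86,8],[1.6,9.4,0,0,0,-4.86,8],[2.4,9.3,0,0,0,-4.86,8],[3.2,9,0,0,0,-4.86,8],[0,0,0,0,0,0,8]]]'; python3 - <<'E'
from h import *
s,p,yaw,m=pose(); print(p,yaw,s['contact_force'],s['wrist_torque'],np.linalg.norm(p[:2]-FC), np.degrees(np.arctan2(*(FC-p[:2])[::-1])))
f=grab_frame("top");crop("top",245,170,70,60,11,"pics/q1.png",f);print(topang(f));cv2.imwrite("pics/q1f.png",f)
rows(p,9,2)
E
```

```text
time: 11.65
ee_pos: [478.3, -4.7, 100.4]
orientation: [3.086, 0.585, 0.0]
contact_force: [1.6, -0.5, -2.6]
grip_width: 11.6
time: 12.15
ee_pos: [470.3, 42.5, 100.3]
orientation: [3.14, -0.078, -0.0]
contact_force: [0.9, -0.7, -2.5]
grip_width: 11.7
time: 12.65
ee_pos: [478.5, 80.1, 100.2]
orientation: [-3.083, 0.603, 0.0]
contact_force: [-1.9, 0.9, -1.8]
grip_width: 11.8
[478.49815604  80.12016399 100.22743895] -22.115074433377075 [-1.92550128  0.87271644 -1.75262979] [0.04287226 0.31907541 0.03611414] 113.51095002968171 -22.326044771868833
(array([-3.5,  8.5]), 9.1, 'ang', 112.5, 'pca', -67.7)
[-3.1, -8.4] [-2.4, -8.6] 4.5
```

View pics/q1.png

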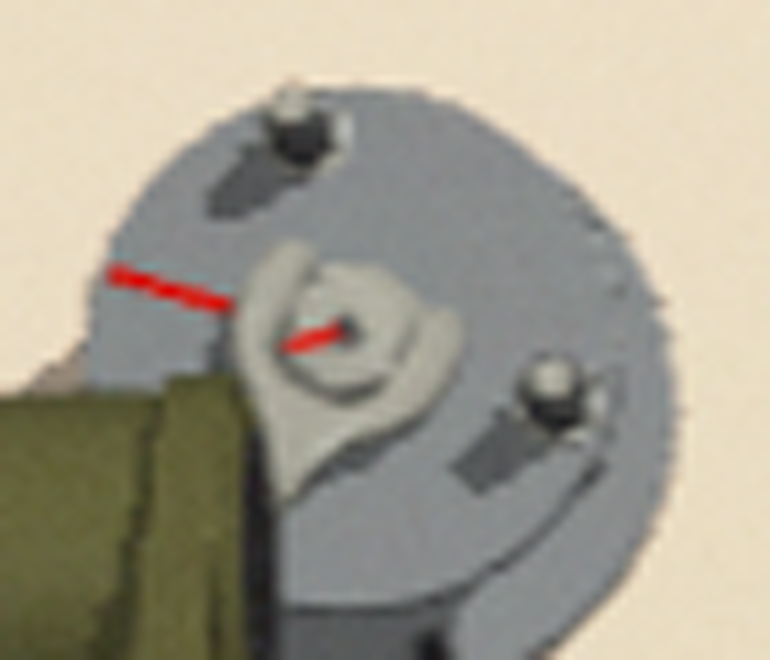

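The line is at about 112° and the target is 77.3°, so about 34° remains. Reseating for the last stroke at yaw 50°.

```bash
python3 - <<'E'
from h import *
s,p,yaw,m=pose()
v=p[:2]-FC;a=np.radians(9);p2=np.r_[FC+[v[0]*np.cos(a)-v[1]*np.sin(a),v[0]*np.sin(a)+v[1]*np.cos(a)],0]; rows(p2,63,8)
E
python3 -m creep '[[[-3.1,-8.4,0,0,0,4.5,8],[-2.4,-8.6,0,0,0,4.5,8],[0,0,0,0,0,0,8],[0,0,6,0,0,0,8],[0,0,12,0,0,0,8]]]'
```

```text
[-2.5, -15.4] [-0.4, -15.6] [1.8, -15.5] [3.9, -15.1] [5.9, -14.4] [7.8, -13.5] [9.6, -12.3] [11.2, -10.8] 7.88
time: 13.2
ee_pos: [472.7, 62.5, 118.4]
orientation: [3.121, -0.36, -0.002]
contact_force: [-0.3, -1.0, -3.0]
grip_width: 11.7
```

```bash
python3 -m creep '[[[0,0,0,0,0,0,8],[-2.5,-15.4,0,0,0,7.88,8],[-0.4,-15.6,0,0,0,7.88,8],[1.8,-15.5,0,0,0,7.88,8],[3.9,-15.1,0,0,0,7.88,8]]]'; python3 -m creep '[[[5.9,-14.4,0,0,0,7.88,8],[7.8,-13.5,0,0,0,7.88,8],[9.6,-12.3,0,0,0,7.88,8],[11.2,-10.8,0,0,0,7.88,8],[0,0,0,0,0,0,8]]]'; python3 -m creep '[[[0,0,0,0,0,0,8],[0,0,0,0,0,0,8]]]'; python3 - <<'E'
from h import *
s,p,yaw,m=pose(); a=np.radians(yaw);print(p,yaw,s['contact_force'],"jaw",p[:2]+112.5*np.array([np.cos(a),np.sin(a)]))
f=grab_frame("scene");crop("scene",308,185,44,37,18,"pics/r1.png",f)
E
```

```text
time: 13.7
ee_pos: [475.9, 0.4, 118.5]
orientation: [3.099, 0.511, 0.001]
contact_force: [1.0, -0.1, -1.5]
grip_width: 11.5
time: 14.2
ee_pos: [511.2, -51.0, 118.4]
orientation: [2.846, 1.328, 0.001]
contact_force: [-0.3, 0.4, -1.7]
grip_width: 11.8
time: 14.4
ee_pos: [509.9, -49.6, 118.2]
orientation: [-2.85, -1.322, 0.0]
contact_force: [0.0, 0.5, -2.5]
grip_width: 12.0
[509.90251359 -49.61349729 118.22482079] 49.788182052735905 [ 0.01016025  0.5228715  -2.45979508] jaw [582.53422541  36.29857659]
```

View pics/r1.png

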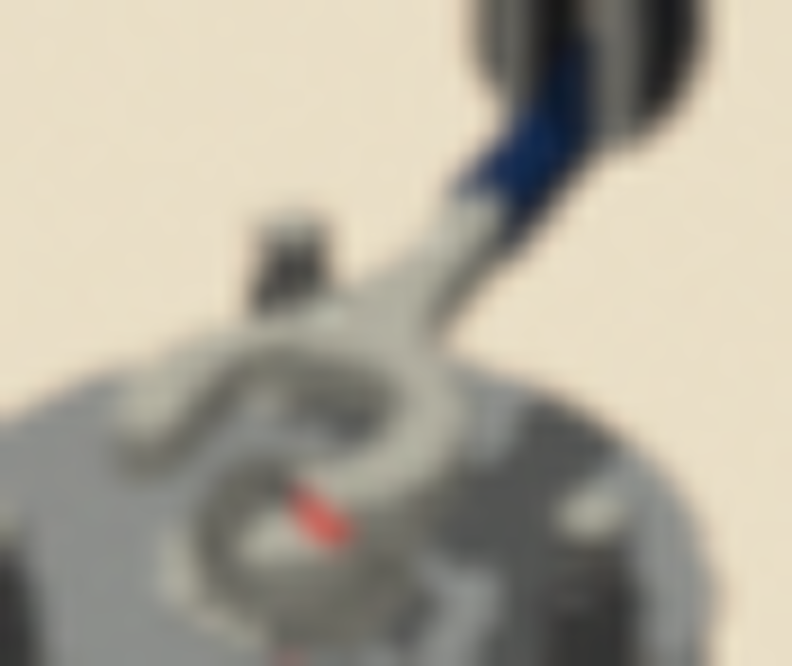

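```bash
python3 -m creep '[[[0.7,0.2,-4,0,0,0,8],[0,0,-4,0,0,0,8],[0,0,-3,0,0,0,8],[0,0,-2,0,0,0,8],[0,0,0,0,0,0,8]]]'; python3 -m creep '[[[0,0,-3,0,0,0,8],[0,0,-2,0,0,0,8],[0,0,0,0,0,0,8],[0,0,0,0,0,0,8]]]'; python3 - <<'E'
from h import *
s,p,yaw,m=pose(); print(p,yaw,s['contact_force'],s['wrist_torque'],np.linalg.norm(p[:2]-FC), np.degrees(np.arctan2(*(FC-p[:2])[::-1])))
rows(p,-40,9)
E
```

```text
time: 14.95
ee_pos: [510.9, -49.9, 104.8]
orientation: [-2.848, -1.326, 0.001]
contact_force: [-0.7, 1.1, -2.0]
grip_width: 11.9
time: 15.35
ee_pos: [511.0, -49.9, 100.2]
orientation: [-2.848, -1.326, 0.0]
contact_force: [0.6, -0.5, -2.2]
grip_width: 11.5
[510.99645043 -49.93568453 100.20249786] 49.94534185687239 [ 0.64791692 -0.52146995 -2.24555293] [-0.03239101  0.0607642   0.04994772] 113.2014926838131 50.17220905909338
[-6.5, 5.9] [-6.0, 6.4] [-5.5, 6.8] [-5.0, 7.2] [-4.4, 7.6] [-3.8, 7.9] [-3.2, 8.2] [-2.5, 8.4] [-1.9, 8.6] -4.44
```

```bash
python3 -m creep '[[[-6.5,5.9,0,0,0,-4.44,8],[-6,6.4,0,0,0,-4.44,8],[-5.5,6.8,0,0,0,-4.44,8],[-5,7.2,0,0,0,-4.44,8],[-4.4,7.6,0,0,0,-4.44,8]]]'; python3 -m creep '[[[-3.8,7.9,0,0,0,-4.44,8],[-3.2,8.2,0,0,0,-4.44,8],[-2.5,8.4,0,0,0,-4.44,8],[-1.9,8.6,0,0,0,-4.44,8],[0,0,0,0,0,0,8]]]'; python3 - <<'E'
from h import *
s,p,yaw,m=pose(); print(p,yaw,s['contact_force'],s['wrist_torque'],np.linalg.norm(p[:2]-FC), np.degrees(np.arctan2(*(FC-p[:2])[::-1])))
f=grab_frame("top");crop("top",245,170,70,60,11,"pics/t1.png",f);cv2.imwrite("pics/t1f.png",f)
f=grab_frame("scene");crop("scene",308,185,44,42,14,"pics/t2.png",f)
rows(p,-8,4)
E
```

```text
time: 15.85
ee_pos: [483.4, -15.9, 100.4]
orientation: [3.051, 0.749, 0.0]
contact_force: [0.7, -0.3, -2.9]
grip_width: 11.4
time: 16.35
ee_pos: [472.0, 17.6, 100.3]
orientation: [3.13, 0.273, -0.0]
contact_force: [-1.0, -2.0, -2.4]
grip_width: 11.7
[471.97666551  17.56440186 100.29243144] 9.97153430838334 [-0.95370226 -2.00872955 -2.44833646] [-0.21013445  0.32074039  0.03018226] 113.20422523322955 9.885870149204376
[-0.6, 3.9] [-0.5, 3.9] [-0.3, 3.9] [-0.2, 3.9] -2.0
```

View pics/t1.png

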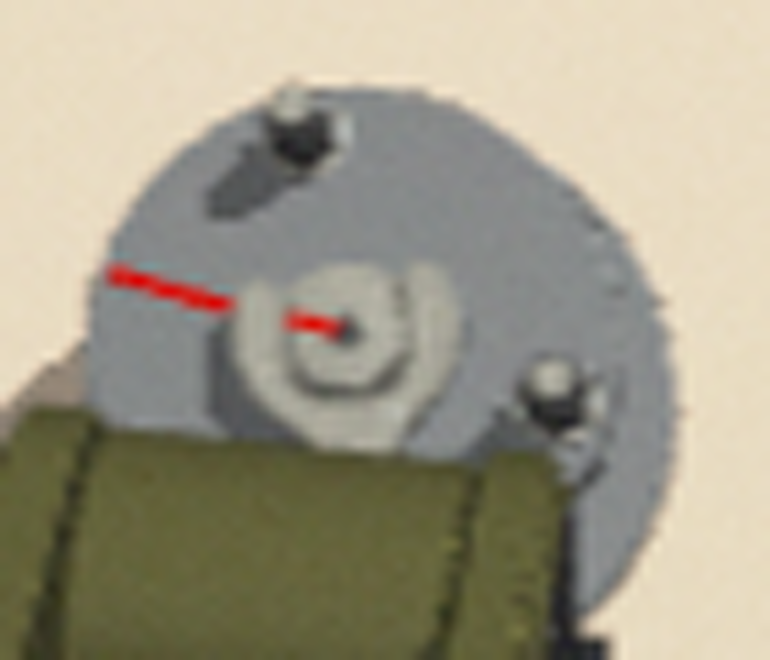

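View pics/t2.png

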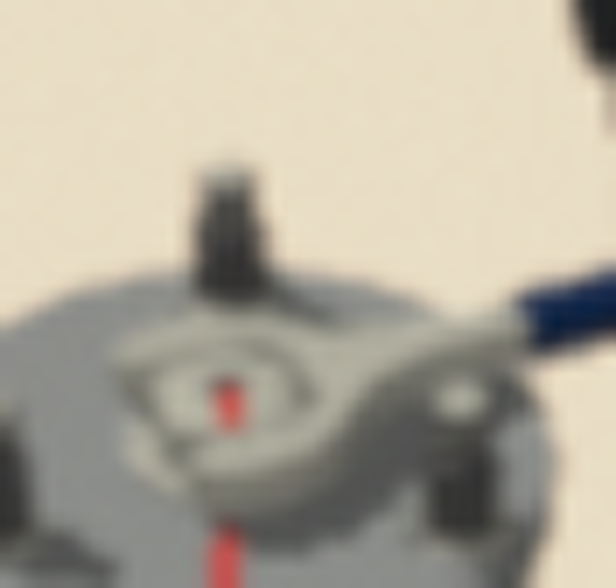

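```bash
cat >> h.py <<'E'
def both(f):
    out={}
    for nm,(u0,v0,w,h),z in(("head",(269,195,10,9),109),("plate",(252,192,15,8),92)):
        r=red(f,u0,v0,w,h).astype(float); r[r<25]=0
        v,u=np.nonzero(r);wt=r[v,u];P=back("top",np.c_[u+u0,v+v0],z)[:,:2];c=(P*wt[:,None]).sum(0)/wt.sum()
        V=np.linalg.svd((P-c)*np.sqrt(wt)[:,None])[2][0]; V=V*np.sign(V[1])
        out[nm]=(c.round(1),"pca",round(float(np.degrees(np.arctan2(V[1],V[0]))),1),
          "from C", [round(float(np.degrees(np.arctan2(*(c-C)[::-1]))),1) for C in ([583,36.4],[582.5,35.7],[583.2,36.7])])
    return out
E
python3 - <<'E'
from h import *
f=cv2.imread("pics/t1f.png"); print(both(f)); print(red(f,268,194,12,10))
E
```

```text
{'head': (array([583.7,  45.4]), 'pca', 83.1, 'from C', [85.8, 83.2, 87.0]), 'plate': (array([594.2,  86.7]), 'pca', 77.5, 'from C', [77.4, 77.1, 77.6])}
[[ -4  -2  -2  -5  -3  -1  -1   3   2   0   0   0]
 [ -1   0  -2   0  -1   0   1   0   2   1   0   2]
 [  1   1  -2   2   2   1   1   4   1   4   2   4]
 [  1   4  -1   1   4   1  -1   2   4  -1   1   2]
 [  1   1  15  72  82  52  31   2   1   2   3   1]
 [  1   0  33 126 175 210 177 114  35  -1  -1   1]
 [  0   1   4   9   9  27  71  74   2   1   0  -1]
 [  1   2   2   0   3   2   3   5  -1   0   0   2]
 [  2   0   2   0   2   1   1   1   2   0   1  -2]
 [  3   2   2   2   2   1   3  -1   1   4   2   2]]
```

About 6° remains (the head line at ~84° against 77.4°). Nudging on.

```bash
python3 -m creep '[[[-0.6,3.9,0,0,0,-2,8],[-0.5,3.9,0,0,0,-2,8],[-0.3,3.9,0,0,0,-2,8],[0,0,0,0,0,0,8],[0,0,0,0,0,0,8]]]'; python3 - <<'E'
from h import *
s,p,yaw,m=pose(); print(p,yaw,s['contact_force'])
for i in range(2):
    f=grab_frame("top"); print(both(f))
crop("top",245,170,70,60,11,"pics/t3.png",f);cv2.imwrite("pics/t3f.png",f)
E
```

```text
time: 16.95
ee_pos: [470.6, 28.5, 100.1]
orientation: [-3.139, -0.113, 0.001]
contact_force: [-3.7, 0.3, -2.1]
grip_width: 11.6
[470.61061662  28.4637957  100.0849309 ] 4.1045427125469445 [-3.73650242  0.2854796  -2.1188283 ]
{'head': (array([584.4,  45.3]), 'pca', 79.8, 'from C', [80.9, 78.6, 81.9]), 'plate': (array([594.2,  86.8]), 'pca', 77.6, 'from C', [77.4, 77.1, 77.6])}
{'head': (array([584.4,  45.3]), 'pca', 79.9, 'from C', [80.8, 78.6, 81.8]), 'plate': (array([594.2,  86.8]), 'pca', 77.6, 'from C', [77.5, 77.1, 77.6])}
```

View pics/t3.png

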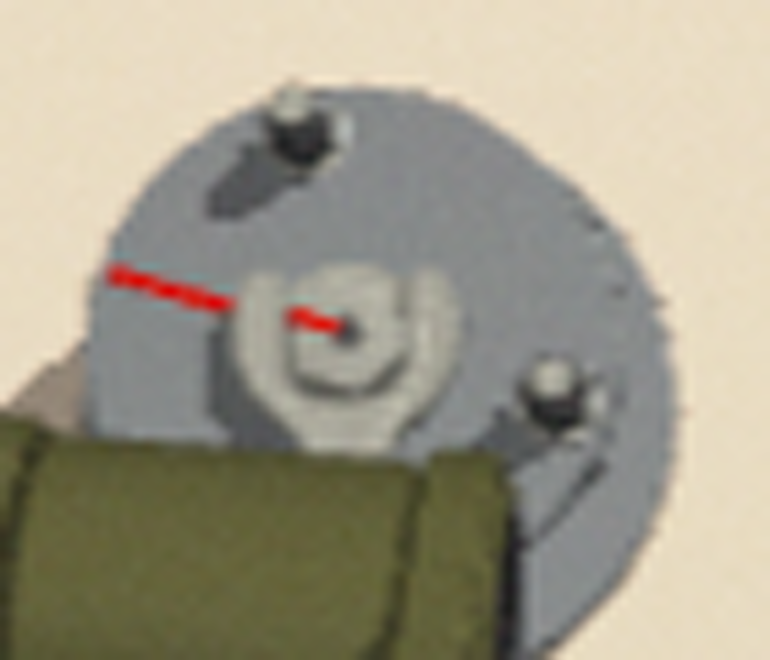

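```bash
python3 -m creep '[[[-0.1,2.5,0,0,0,-1.25,8],[0,2.5,0,0,0,-1.25,8],[0,0,0,0,0,0,8],[0,0,0,0,0,0,8]]]'; python3 - <<'E'
from h import *
s,p,yaw,m=pose(); print(p,yaw,s['contact_force'])
f=grab_frame("top"); print(both(f)); print(red(f,268,194,12,8))
rows(p,12,3)
E
```

```text
time: 17.45
ee_pos: [470.5, 33.9, 100.1]
orientation: [3.141, 0.041, -0.001]
contact_force: [-5.0, -0.1, -1.7]
grip_width: 11.5
[470.50932339  33.86283409 100.11475726] 1.4963414947483784 [-5.03179735 -0.12305304 -1.66548934]
{'head': (array([584.7,  44.9]), 'pca', 78.3, 'from C', [78.6, 76.5, 79.6]), 'plate': (array([594.3,  87. ]), 'pca', 77.4, 'from C', [77.4, 77.1, 77.6])}
[[ -1   0  -2  -6  -3  -3  -3   3   2   2   2  -1]
 [  4   3   3  -2   1   3   2   3   0   0   2   3]
 [  3   1   2   2   2   4   3   3   2   3   1   2]
 [  1   1   2  20  31   2   1   3   0   0   3   1]
 [  1   3  14 111 178 104  53  38   2   3   2   3]
 [  0   3   2  33  92 179 208 155  31   0   1   1]
 [  4   4   2   2   5   7  24  48   0   2  -1   3]
 [  2   1   3   3   1   3   2   3   0   2  -2   2]]
[0.5, -7.9] [1.0, -7.8] [1.6, -7.7] 4.0
```

Aligned to within about 1°. Unloading and lifting off, then checking with a clear view.

```bash
python3 -m creep '[[[0.6,-8.9,0,0,0,4.5,8],[1.1,-8.8,0,0,0,4.5,8],[0,0,0,0,0,0,8],[0,0,6,0,0,0,8],[0,0,15,0,0,0,8]]]'; python3 -m creep '[[[0,0,25,0,0,0,8],[0,0,20,0,0,0,8],[-15,0,10,0,0,0,8],[-30,0,0,0,0,0,8],[-40,0,0,0,0,0,8]]]';python3 - <<'E'
from h import *
s,p,yaw,m=pose(); print(p,yaw,s['contact_force'])
f=grab_frame("top"); print(both(f));crop("top",245,170,70,60,11,"pics/u1.png",f);cv2.imwrite("pics/u1f.png",f)
f=grab_frame("scene"); crop("scene",280,130,100,75,8,"pics/u2.png",f);cv2.imwrite("pics/u2f.png",f)
E
```

```text
time: 18.0
ee_pos: [472.0, 16.4, 121.0]
orientation: [-3.128, -0.284, 0.002]
contact_force: [-0.1, -0.5, -2.6]
grip_width: 11.7
time: 18.5
ee_pos: [387.2, 16.4, 176.8]
orientation: [3.129, 0.284, 0.003]
contact_force: [-0.1, 1.4, -1.0]
grip_width: 11.8
[387.17256644  16.37149306 176.80483357] 10.370122171000574 [-0.07941763  1.3691596  -0.97142705]
{'head': (array([584.7,  44.9]), 'pca', 78.4, 'from C', [78.6, 76.5, 79.6]), 'plate': (array([593.8,  85.2]), 'pca', 76.9, 'from C', [77.6, 77.2, 77.7])}
```

View pics/u1.png

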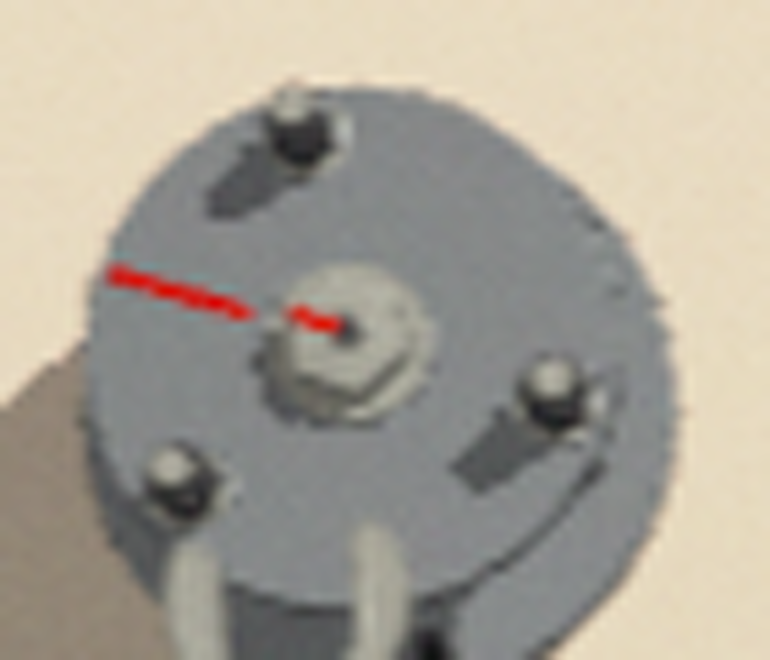

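View pics/u2.png

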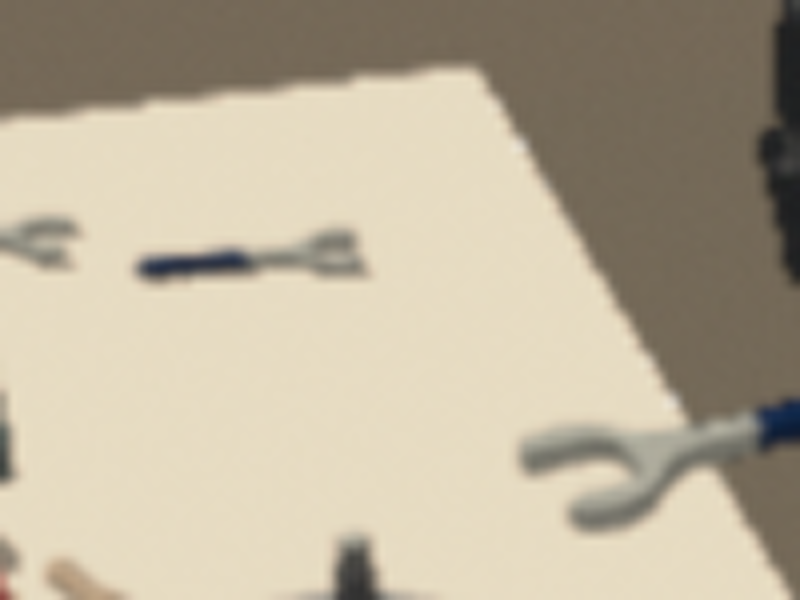

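The head line (290,313)-(345,328) and the plate line (110,272)-(250,314) look collinear. I'll check more finely with a rendered-strip fit in both cameras.

```bash
python3 - <<'E'
from h import *
from scipy.optimize import minimize
def strip(n,box,x,y,th,l0,l1,w,z,ss=8):
    u0,v0,W,H=box;m=np.zeros((H*ss,W*ss),np.uint8);a=np.radians(th);d=np.array([np.cos(a),np.sin(a)]);e=np.array([-d[1],d[0]])*w/2
    o=np.array([x,y]);P=np.array([o+d*l0+e,o+d*l1+e,o+d*l1-e,o+d*l0-e])
    q=(proj(n,np.c_[P,np.full(4,z)])-[u0,v0]+.5)*ss
    cv2.fillPoly(m,[np.round(q*16).astype(np.int32)],255,shift=4)
    return cv2.GaussianBlur(cv2.resize(m,(W,H),interpolation=cv2.INTER_AREA)/255.,(0,0),.4)
for n,fn,hb,pb in(("top","pics/u1f.png",(266,193,14,11),(250,188,18,14)),("scene","pics/u2f.png",(318,205,14,13),(318,219,14,15))):
    f=cv2.imread(fn)
    for nm,box,z,x0 in(("head",hb,109,[584,37,77,3,15,3]),("plate",pb,92,[584,37,77,28,68,4])):
        M=np.clip(red(f,*box),0,None)/1.
        if nm=="head" and n=="top": M[:,:2]=0
        def cost(x,full=False):
            l0,l1=(x[2],x[3]) if nm=="head" else (28+x[2],68+x[3])
            # centre moves only perpendicular handled by x,y offset
            c=strip(n,box,583.5+x[0],37+x[1],x[4],l0,l1,x[5],z)
            g=(c*M).sum()/max((c*c).sum(),1e-9); return ((g*c-M)**2).sum()/ (M**2).sum()
        best=None
        for th in(72,77,82):
            s0=np.array([0,0,3,15,th,3.]) if nm=="head" else np.array([0,0,0,0,th,4.])
            sim=np.vstack([s0]+[s0+np.eye(6)[i]*[2,2,2,2,5,1][i] for i in range(6)])
            r=minimize(cost,s0,method='Nelder-Mead',options=dict(initial_simplex=sim,maxiter=1500,maxfev=3000))
            if best is None or r.fun<best.fun:best=r
        print(n,nm,best.x.round(2),round(best.fun,4))
E
```

```text
top head [-0.78  0.14  1.91 15.04 76.22  3.86] 0.027
top plate [-0.21  0.45  0.53  0.21 77.47  4.16] 0.0394
scene head [ 1.24 -0.91 -0.45 15.14 73.15  5.4 ] 0.0517
scene plate [-5.200e-01 -7.700e-01 -7.000e-02 -1.960e+00  7.483e+01  6.260e+00] 0.0241
```

The top fit has the head line at 76.2° against the plate's 77.5°, and the scene fit 73.2° against 74.8°, so they agree within about 1.5°. I'll return the spanner to its clear spot on the bench.

```bash
python3 -m creep '[[[6,-24,0,0,0,-3.5,8],[6.2,-29,0,0,0,-3.5,8],[6.2,-29,0,0,0,-3.5,8],[6.2,-29,0,0,0,-3.5,8],[6.2,-29,0,0,0,-3.5,8]]]'; python3 -m creep '[[[6.2,-29,0,0,0,-3.5,8],[6.2,-29,0,0,0,-3.5,8],[6.2,-29,0,0,0,-3.5,8],[6.2,-29,0,0,0,-3.5,8],[6,-22,0,0,0,-3.5,8]]]'; python3 -m creep '[[[0,0,-30,0,0,0,8],[0,0,-30,0,0,0,8],[0,0,-30,0,0,0,8],[0,0,-20,0,0,0,8],[0,0,0,0,0,0,8]]]'; python3 -m creep '[[[0,0,-20,0,0,0,8],[0,0,-15,0,0,0,8],[0,0,0,0,0,0,8],[0,0,0,0,0,0,8]]]'; python3 - <<'E'
from h import *
f=grab_frame("scene"); crop("scene",295,145,80,60,8,"pics/v1.png",f)
E
```

```text
time: 19.1
ee_pos: [419.0, -125.1, 176.8]
orientation: [3.135, -0.199, 0.002]
contact_force: [0.4, 0.7, -1.8]
grip_width: 12.0
time: 19.6
ee_pos: [449.8, -263.6, 176.6]
orientation: [3.068, -0.675, 0.002]
contact_force: [1.0, 0.4, -1.8]
grip_width: 11.7
time: 20.1
ee_pos: [448.5, -261.2, 64.1]
orientation: [-3.068, 0.669, 0.006]
contact_force: [-1.0, 0.5, -1.4]
grip_width: 11.5
time: 20.5
ee_pos: [449.8, -262.3, 32.6]
orientation: [3.069, -0.668, 0.002]
contact_force: [0.5, 0.1, -1.9]
grip_width: 11.5
```

View pics/v1.png

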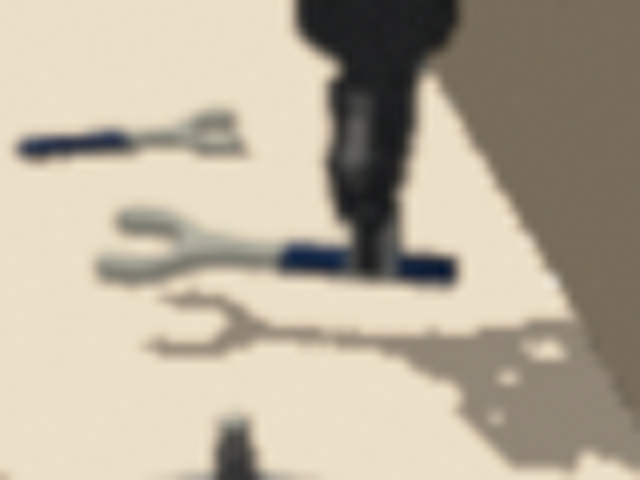

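The spanner hangs level over clear bench, with its shadow parallel below it. Lowering.

```bash
python3 -m creep '[[[0,0,-15,0,0,0,8],[0,0,-8,0,0,0,8],[0,0,-4,0,0,0,8],[0,0,0,0,0,0,8],[0,0,0,0,0,0,8]]]'; python3 -m creep '[[[0,0,-1.5,0,0,0,8],[0,0,0,0,0,0,8],[0,0,0,0,0,0,8]]]'
```

```text
time: 21.05
ee_pos: [449.2, -262.1, 4.7]
orientation: [3.07, -0.667, 0.001]
contact_force: [-0.3, 0.2, -1.9]
grip_width: 11.8
time: 21.35
ee_pos: [449.2, -262.1, 3.0]
orientation: [3.07, -0.667, 0.001]
contact_force: [0.7, -0.1, -1.7]
grip_width: 11.6
```

```bash
python3 -m creep '[[[0,0,-0.7,0,0,0,8],[0,0,0,0,0,0,8],[0,0,0,0,0,0,14],[0,0,0,0,0,0,25],[0,0,0,0,0,0,40]]]';  python3 -m creep '[[[0,0,0,0,0,0,45],[0,0,0,0,0,0,45],[0,0,10,0,0,0,45],[0,0,30,0,0,0,45],[0,0,40,0,0,0,45]]]'; python3 -m creep '[[[-10,-30,30,0,0,0,45],[-20,-40,10,0,0,0,45],[-20,-40,0,0,0,0,45],[-20,-40,0,0,0,0,45],[0,0,0,0,0,0,45]]]'; python3 - <<'E'
from h import *
s,p,yaw,m=pose(); print(p,s['contact_force'])
f=grab_frame("top"); cv2.imwrite("pics/w1.png",f); print(both(f))
f=grab_frame("scene"); crop("scene",290,140,90,100,6,"pics/w2.png",f)
E
```

```text
time: 21.85
ee_pos: [449.0, -262.0, 2.0]
orientation: [3.07, -0.667, 0.0]
contact_force: [-0.3, 0.1, -0.0]
grip_width: 38.4
time: 22.35
ee_pos: [448.2, -261.5, 82.3]
orientation: [-3.069, 0.667, 0.004]
contact_force: [0.6, 0.3, 0.3]
grip_width: 44.9
time: 22.85
ee_pos: [376.7, -415.7, 122.8]
orientation: [3.067, -0.673, 0.001]
contact_force: [0.1, 0.0, -0.5]
grip_width: 45.2
[ 376.6875443  -415.66685101  122.83235406] [ 0.123229    0.02235391 -0.45397884]
{'head': (array([584.7,  44.9]), 'pca', 78.2, 'from C', [78.6, 76.4, 79.5]), 'plate': (array([593.8,  85.2]), 'pca', 77.0, 'from C', [77.5, 77.2, 77.7])}
```

View pics/w1.png

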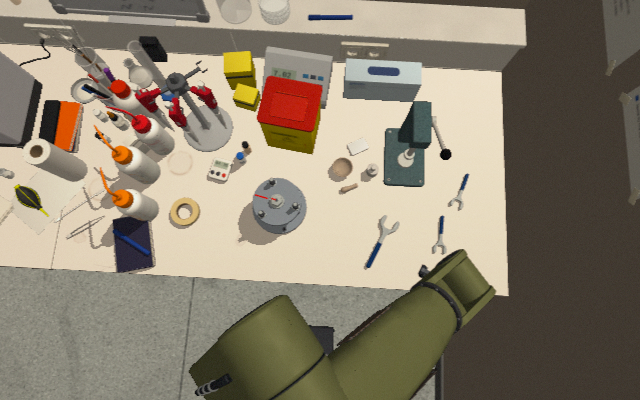

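View pics/w2.png

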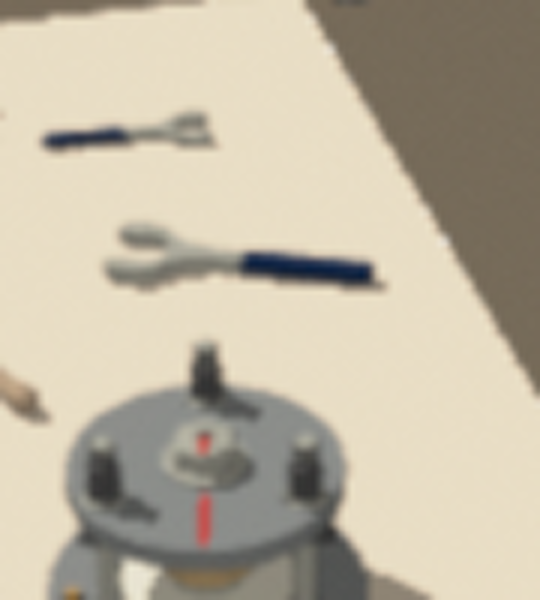

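The top view shows the spanner flat at (382,241), clear of the frame at (279,204). The red lines are collinear and the bystanders are at their starting pixels. The gripper is clear of everything, so I'm handing in.

```bash
python3 -m creep '[[[0,0,10,0,0,0,45],[0,0,0,0,0,0,45]]]'; python3 -c "
from rig import *
print(close_job())"
```

```text
time: 23.15
ee_pos: [380.1, -411.5, 133.8]
orientation: [3.069, -0.664, 0.003]
contact_force: [-0.8, -0.4, -0.5]
grip_width: 44.9
the job is handed in; nothing more can be done
None
```

The pressure screw is tightened until its red line matches the plate's, and the job is handed in at 23.2 s of the 72 s allowed. I used the largest spanner and drove three clockwise strokes, lifting it off and reseating it twice. I then laid it flat at its original spot on the bench, well clear of the frame.

- **Alignment:** the line fits put the screw 1.3° (top camera) and 1.6° (scene camera) clockwise of the plate line. The simpler pixel-direction check disagreed slightly, about 1° short of it, so I take the error as about 1.5° at most.
- **Forces:** sampled contact forces stayed below about 7 N, and the fingers stayed on the grip, away from the screw head.
- **Final state:** the last pictures show the spanner lying flat and the other objects where they started. By eye they had not moved, though I did not measure each one. The gripper is clear of everything.
- **Odd reading:** the gripper read about 11.6 mm on a grip described as 15 mm wide, but the hold was steady throughout.

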